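# Deburr the port hole of a slide-out instrument tray

## Robot

A 6-joint arm with a two-finger parallel gripper is mounted at the origin on a cart in front of the work surface, level with it; the furniture and walls round the work are solid. World frame = base frame: x ahead of the robot, y to its left, z up, the work surface at z = 0. Lengths are in m, angles in rad, forces in N, time in s.
With the tool pointing down it reaches from about 0.325 to 0.775 m from the base axis. Payload 5.5 kg.
Tool frame: the origin (TCP) lies at the very end of the fingers, on their centre line; the grasp point (between the pads) lies 19 mm behind it; y points along the fingers, x is the direction in which the jaws open and shut, and the axes are right-handed (so a half turn about y gives the same grasp; the last joint's range is limited). The gripper opens to 88 mm and grips with 3 to 60 N. Pads are 20 mm wide; open, the fingers measure 115 mm over their backs; the gripper's body (75 mm by 178 mm) begins 61 mm behind the grasp point.
Start: joints at [1.074, 0.091, 1.231, -0, 1.82, -0.057], TCP at [0.255, 0.543, 0.223] pointing down, gripper open.
Joint ranges: [-2.87, 2.87], [-0.86, 2.18], [0.17, 2.46], [-1.51, 4.65], [0.06, 2.69], [-2.65, 2.65]. Speed limits (rad/s): [2.57, 2.57, 3.01, 3.14, 3.14, 3.14].

## Interface

Orientations are given as a rotation vector (axis times angle).
In Python, from cell import manip gives the robot as it stands.
- The arm moves only by the shell command python3 -m jog 'ROWS' [FORCE]. ROWS is JSON, a list of rows, each an object of numbers: "dx", "dy", "dz": the shift along the tool's x, y, z in mm; "rx", "ry", "rz": the turn, a rotation vector about the tool's x, y, z in rad; "grip": the closure, from 0 (fully open) to 1 (shut). In form: [{"dx": .., "dy": .., "dz": .., "rx": .., "ry": .., "rz": .., "grip": ..}, ...]. A call has 1 to 20 rows; each row shifts and turns the pose as measured when the row begins, along the tool's axes as they then stand; what a row does not reach is not made up. A row lasts 1/10 s, in which the tool goes at most 50 mm and 8.59 degrees, less where a joint would pass 70% of its speed; a pose out of reach is approached as far as the arm can. A call with a gripper value outside its range is refused whole. The fingers move at their own pace and stop on an object; FORCE is the grip in N (left out, the last holds). Time passes only in rows, so rows that do not move let the fingers close. It gives the time, the measured TCP pose, the force and the opening at its end, in the units of the state.
- manip.get_obs(): the state, without advancing time (a new reading comes with each control period).
- manip.capture(name): name is "scene" or "top" or "wrist"; returns a dict with "img" (400x640x3 uint8, red, green, blue), "range_z" (400x640 float32, m along the optical axis (not along the pixel's ray), 0 where there is no reading), "camera_matrix" (3x3 intrinsics, pixels), "rvec" (rotation vector, rad) and "tvec" (3), from world to camera coordinates, as OpenCV has them; the wrist camera has in their place "hand_eye" (4x4, takes a point from camera to tool coordinates, whose origin is the TCP and whose axes are the tool frame's). Camera axes: x right, y down, z forward; pixel columns grow to the right and rows downward; lengths in m; the calibration is good to about 2 mm. The wrist camera is an equidistant fisheye: a pixel r from the principal point sees the ray r / f radians off the axis. A picture is of the moment at which its call begins: read the wrist's pose just before it.
- manip.sign_off(): hands the job in, once; it reports no verdict.
Trained networks look in the newest picture that a camera, given by its name, has taken for a name from the list of things; names that differ only in an ending like _2 or _b are one class to them, and where a whole thing is asked for, a point or a joint stands for the part that bears it (a point fixed in the world has none). Each returns a list of dicts, best first, with "confidence" (0 to 1); they miss things now and then, are a little off and sometimes report something else, mostly with a low value. They report only what shows in the picture. A call takes as long as a camera call. They do not tell look-alikes from the thing itself.
- manip.trace(name, camera): "pixels" (400x640 bool, what is visible of it) and "location" ([column, row] in pixels, amid what is visible of it).
- manip.landmark_of(name, camera): "location" ([column, row] in pixels: a listed point, or the origin of a listed thing).
The state is a dict: "time": time; "joint_pos": joint angles; "dq": joint speeds; "tau": joint torques, N m; "eef_pos": TCP position; "tool_rot": TCP orientation; "force": force on the tool from outside, world axes, zero at the start; "torque": the same for the moment, N m; "finger_gap": finger opening in m.
Only numpy, scipy, OpenCV 4.12 (cv2) and the standard library are available. Lean on these libraries where they do the work, as an engineer would, in place of code of your own. Each camera call takes 0.05 s, during which the arm holds its last target.

## Task

Pull the instrument tray out by its black grip until it locks, and let go of it. Take the deburring tool from its stand and run its sprung blade all the way round the edge of the round hole in the tray's plate, clockwise seen from above, from the yellow mark back to the mark, with light steady pressure; then put the tool back in its stand, handle up. Last, press the red release button so that the tray runs fully home, and leave the dish, the bottle and the marker where they are.

Things in the scene. Friction and masses are not known exactly. Their poses are not given: they have to be found in the camera images.
- chassis: grey slide-out instrument fixed on the desk, 160 wide, 150 deep, 75 high; origin on the desk under the middle of its front face; its x points into the instrument (away from the robot), y to its left, z up. The tray slides out along its -x
- tray_grip (a point): centre of the tray's black grip, an upright block 16 wide (across, along chassis y), 36 long (along x) and 40 high, that juts 35 out of the white front panel; 42 above the desk; moves with the tray
- tray (a joint): travel of the tray: 0 = fully home, grows as it is pulled out. A spring draws it home with about 4 to 6 N (some 9 N to pull at 0.1 m/s). At about 0.088 it latches and then stays out by itself; hard stop at 0.094
- port_center (a point): centre of the round hole, diameter 42, at the top face of the 72 x 98 x 8 aluminium plate on the tray; 40 above the desk; axes as the chassis. The yellow painted mark, 11 x 8, lies beside the hole on its -x side (towards the front panel), so clockwise seen from above runs -x, +y, +x, -y. It moves with the tray; locked out it lies 50 in front of the chassis front. The front panel is 73 high
- release_top (a point): centre of the top of the red round release button, diameter 25, on the front left of the instrument's top; 92 above the desk; pressed straight down
- release (a joint): travel of the release button: 0 = up, 0.008 = fully pressed with about 5 N; the locked tray is freed at about 0.005 and then runs home by itself in about 1 s
- stand: round grey tool stand fixed on the desk: base diameter 80, 6 thick, with an upright tube 44 in outer and 26 in inner diameter, open at the top; origin on the desk on its axis
- stand_seat (a point): middle of the stand's open top, 66 above the desk, where the tool's flange rests
- tool_grip (a point): centre of the deburring tool's blue square handle, 20 x 20 and 60 high (flats face the point's x and y; z up along the tool). Below the handle come a black flange of diameter 36, 5 thick, whose underside is 35 below this point, then a nose of diameter 16 down to 60 below it, then the blade. In the stand the flange rests on the tube and this point is 35 above the seat
- tool: the whole deburring tool, 115 long, 0.08 kg; origin at the lowest point of its blade when that is not pressed in, 85 below the handle centre
- blade_tip (a point): centre of the round steel blade head, a ball of diameter 16 on a neck of diameter 8 at the lower end of the tool; 77 below the handle centre when not pressed in. To ride on the hole edge its centre runs at about 19 from the hole's centre (17 to 21 is right; below 13 it drops into the hole), about 7 to 8 above the plate's top face
- blade: the sprung blade, free to slide up into the tool by 8; starts to give at 1.5 N, 3.5 N at 4 pressed in, 5.5 N at 8
- petri: bystander: round flat petri dish with pink contents, diameter 58, 15 high; origin at its underside
- bottle: bystander: small white bottle with a blue band and a red cap, diameter 40, 85 high; origin at its underside
- marker: bystander: white marker pen with red cap, 135 long, 16 thick, lying; origin at its underside
Not all that is in view belongs to the job. There is more than one size of the tool; the job needs the middle-sized.

How it is judged:
On the way, in this order (a step that is already met when the one before it is completed fails the run):
1. The tray is pulled out, locked, and stays out with nothing holding it (value of joint tray above 0.084 m and contact force between the fingers and chassis below 0.3 N), for 0.3 s.
2. The blade is pressed on the hole edge at the yellow mark (contact force between blade and chassis above 0.4 N and horizontal distance between blade_tip and port_center below 0.0225 m and x of blade_tip in the frame of port_center between -0.0245 and -0.0135 m and y of blade_tip in the frame of port_center between -0.0055 and 0.0055 m), for 0.12 s.
3. The blade is pressed on the hole edge about 51 degrees clockwise of the mark (contact force between blade and chassis above 0.4 N and horizontal distance between blade_tip and port_center below 0.0225 m and x of blade_tip in the frame of port_center between -0.0173 and -0.0063 m and y of blade_tip in the frame of port_center between 0.0094 and 0.0204 m), for 0.12 s.
4. The blade is pressed on the hole edge about 103 degrees clockwise of the mark (contact force between blade and chassis above 0.4 N and horizontal distance between blade_tip and port_center below 0.0225 m and x of blade_tip in the frame of port_center between -0.0013 and 0.0097 m and y of blade_tip in the frame of port_center between 0.013 and 0.024 m), for 0.12 s.
5. The blade is pressed on the hole edge about 154 degrees clockwise of the mark (contact force between blade and chassis above 0.4 N and horizontal distance between blade_tip and port_center below 0.0225 m and x of blade_tip in the frame of port_center between 0.0116 and 0.0226 m and y of blade_tip in the frame of port_center between 0.0027 and 0.0137 m), for 0.12 s.
6. The blade is pressed on the hole edge about 206 degrees clockwise of the mark (contact force between blade and chassis above 0.4 N and horizontal distance between blade_tip and port_center below 0.0225 m and x of blade_tip in the frame of port_center between 0.0116 and 0.0226 m and y of blade_tip in the frame of port_center between -0.0137 and -0.0027 m), for 0.12 s.
7. The blade is pressed on the hole edge about 257 degrees clockwise of the mark (contact force between blade and chassis above 0.4 N and horizontal distance between blade_tip and port_center below 0.0225 m and x of blade_tip in the frame of port_center between -0.0013 and 0.0097 m and y of blade_tip in the frame of port_center between -0.024 and -0.013 m), for 0.12 s.
8. The blade is pressed on the hole edge about 309 degrees clockwise of the mark (contact force between blade and chassis above 0.4 N and horizontal distance between blade_tip and port_center below 0.0225 m and x of blade_tip in the frame of port_center between -0.0173 and -0.0063 m and y of blade_tip in the frame of port_center between -0.0204 and -0.0094 m), for 0.12 s.
9. The blade is pressed on the hole edge back at the yellow mark (all of step 2), for 0.12 s.
10. The release button is pressed after the tool stands in its stand again, let go, with the tray still out (value of joint release above 0.003 m and value of joint tray above 0.04 m and horizontal distance between tool_grip and stand_seat below 0.01 m and z of tool_grip in the frame of stand_seat below 0.039 m and angle between tool_grip's own z axis and vertical below 0.08 rad and contact force between the fingers and tool below 0.3 N), for 0.02 s.
At the end, for the whole second after the job is handed in: The tray is fully home (within 4 mm), the release button is up again, and the tool stands at rest in its stand, handle up (within 10 mm of its middle, flange down within 4 mm, upright within 0.08 rad) (value of joint tray below 0.004 m and horizontal distance between tool_grip and stand_seat below 0.01 m and z of tool_grip in the frame of stand_seat below 0.039 m and angle between tool_grip's own z axis and vertical below 0.08 rad and linear speed of tool below 0.02 m/s and value of joint release below 0.002 m); the robot touches nothing.
It fails at once if The blade is forced onto the plate or the instrument with more than 15 N (contact force between blade and chassis above 15 N).
It fails at once if The petri dish is pushed away by more than 20 mm or tipped (distance of petri from where it was at the start of the episode above 0.02 m or angle between petri's own z axis and vertical above 0.4 rad).
It fails at once if The bottle is pushed away by more than 20 mm or tipped (distance of bottle from where it was at the start of the episode above 0.02 m or angle between bottle's own z axis and vertical above 0.4 rad).
It fails at once if The marker is pushed away by more than 20 mm (distance of marker from where it was at the start of the episode above 0.02 m).
It also fails if it takes over 72 s, if anything falls off the work surface, if the arm or the gripper's body presses on something with over 40 N, if the wrist force passes 120 N, or if a joint passes its speed limit or range.

## Working session

There is one attempt and no reset: what is moved stays moved. The work goes in short steps, Python scripts to look and compute and a shell command to move; the robot and the scene stay as the last step left them, time stands still between calls to the robot, and variables do not carry over. Pictures are saved under pics/ and viewed, and the job is handed in when it is done.

```bash
ls -la; mkdir -p pics
python3 - <<'E'
from cell import manip
import cv2,numpy as np
print(manip.get_obs())
for n in ["scene","top","wrist"]:
    c=manip.capture(n); cv2.imwrite(f"pics/{n}0.png",c["img"][...,::-1]); print(n,c["camera_matrix"].tolist(),c.get("rvec"),c.get("tvec"),c.get("hand_eye"))
E
```

```text
total 12
drwxr-xr-x  3 agent agent 4096 Dec  6 15:55 .
drwxr-xr-x 23 root  root  4096 Dec  6 15:55 ..
drwxr-xr-x  2 agent agent 4096 Dec  6 15:55 pics
{'time': 0.0, 'joint_pos': array([ 1.07427278e+00,  9.18510549e-02,  1.23185443e+00, -8.00643110e-06,
        1.81976765e+00, -5.67145540e-02]), 'dq': array([ 0.00071344,  0.00109696,  0.00019037, -0.00062312,  0.00110385,
       -0.00300522]), 'tau': array([ 7.60183884e-04, -4.46446681e+01, -4.06448579e+01,  6.98414468e-02,
        2.94613244e-02, -1.38569817e-04]), 'eef_pos': array([0.25533862, 0.54264807, 0.2215293 ]), 'tool_rot': array([-1.38668646, -0.87820424,  0.88089382]), 'force': array([-0.22515691, -0.13978445, -0.34869492]), 'torque': array([-0.04390948,  0.03285632,  0.01629593]), 'finger_gap': 0.0880098581931809}
scene [[411.3489947023623, 0.0, 318.74837991336096], [0.0, 411.3489947023623, 201.80297200784906], [0.0, 0.0, 1.0]] [ 2.12415695 -1.29245398  0.50905249] [-0.24527401  0.39611472  0.90660346] None
top [[506.887571879972, 0.0, 323.8580179248692], [0.0, 506.887571879972, 206.60688844755416], [0.0, 0.0, 1.0]] [ 2.13212875 -2.1643352   0.12786416] [-1.74676987e-04  5.20916969e-01  1.82405275e+00] None
wrist [[309.70691628693146, 0.0, 319.82677018272227], [0.0, 309.70691628693146, 198.26646597833766], [0.0, 0.0, 1.0]] None None [[ 9.99999802e-01 -2.70129883e-04  5.67797159e-04  1.17768729e-05]
 [-6.18564880e-04 -2.60523333e-01  9.65467353e-01 -1.62083275e-01]
 [-1.12877174e-04 -9.65467514e-01 -2.60523449e-01  7.17094615e-02]
 [ 0.00000000e+00  0.00000000e+00  0.00000000e+00  1.00000000e+00]]
```

View pics/scene0.png

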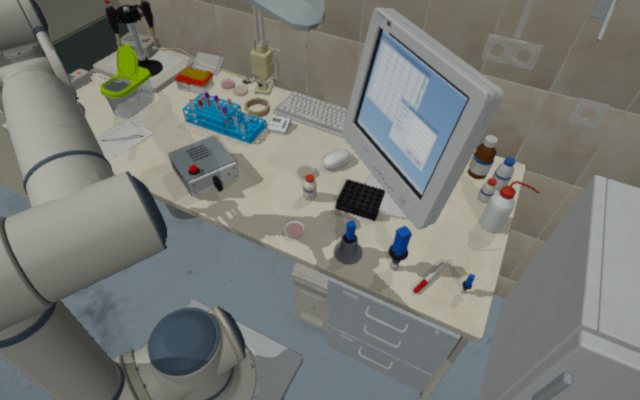

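View pics/top0.png

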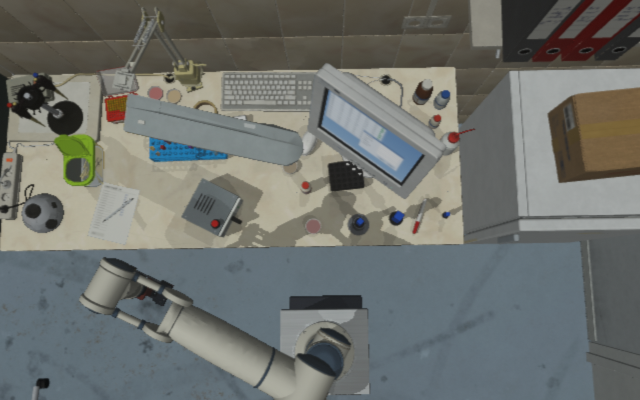

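View pics/wrist0.png

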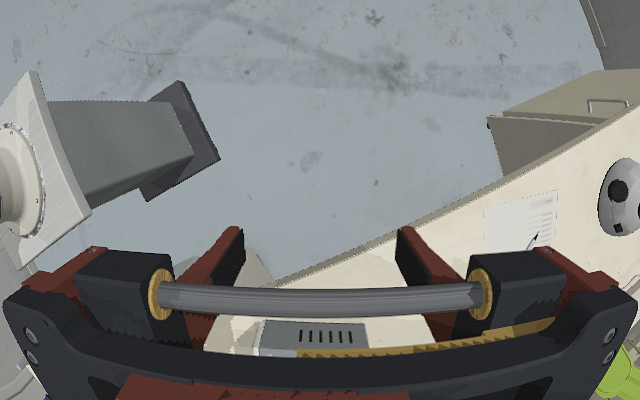

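The scene picture shows the instrument at (205,165) with its red button at (193,170) and grip at (218,184). The dish is at (294,230), the bottle at (310,187) and the marker at (430,277). Three tools could be meant: one in a stand at (349,240), a larger one at (400,245) and a small one at (468,284).

```bash
cat > h.py <<'E'
from cell import manip
import cv2,numpy as np
from scipy.spatial.transform import Rotation as R
def ray(c,px):
    K=c["camera_matrix"]; return np.array([(px[0]-K[0,2])/K[0,0],(px[1]-K[1,2])/K[1,1],1.])
def extr(c): return cv2.Rodrigues(np.array(c["rvec"],float))[0],np.array(c["tvec"],float).ravel()
def at_z(c,px,z):
    Rm,t=extr(c); o=-Rm.T@t; d=Rm.T@ray(c,px); return o+d*(z-o[2])/d[2]
def depth_pts(c,mask=None):
    K=c["camera_matrix"]; Rm,t=extr(c); d=c["range_z"]
    v,u=np.nonzero((d>0)&(mask if mask is not None else True))
    z=d[v,u]; P=np.stack([(u-K[0,2])/K[0,0]*z,(v-K[1,2])/K[1,1]*z,z],1)
    return (P-t)@Rm,u,v
def pix(c,p):
    Rm,t=extr(c); q=c["camera_matrix"]@(Rm@np.array(p)+t); return q[:2]/q[2]
def wrist_rays(c,u,v):
    K=c["camera_matrix"]; x=(np.asarray(u,float)-K[0,2])/K[0,0]; y=(np.asarray(v,float)-K[1,2])/K[1,1]
    th=np.hypot(x,y)+1e-12; return np.stack([np.sin(th)*x/th,np.sin(th)*y/th,np.cos(th)],-1)
def wrist_to_world(P,he,o):
    q=P@he[:3,:3].T+he[:3,3]; return q@R.from_rotvec(o["tool_rot"]).as_matrix().T+o["eef_pos"]
def wrist_at_z(c,o,px,z):
    he=np.array(c["hand_eye"]); a=wrist_to_world(np.zeros((1,3)),he,o)[0]; d=wrist_to_world(wrist_rays(c,[px[0]],[px[1]]),he,o)[0]-a
    return a+d*(z-a[2])/d[2]
def wrist_pts(c,o,mask=None):
    d=c["range_z"]; v,u=np.nonzero((d>0)&(mask if mask is not None else True))
    r=wrist_rays(c,u,v); P=r/r[:,2:]*d[v,u][:,None]
    return wrist_to_world(P,np.array(c["hand_eye"]),o),u,v
E
python3 - <<'E'
from h import *
hz=dict(chassis=0,tray_grip=.042,port_center=.04,release_top=.092,stand=0,stand_seat=.066,tool_grip=.101,tool=.016,petri=0,bottle=0,marker=0)
for cam in ["scene","top"]:
    c=manip.capture(cam)
    cv2.imwrite(f"pics/{cam}_crop.png",cv2.resize(c["img"][180:340,270:500] if cam=="scene" else c["img"][150:260,270:480],None,fx=3,fy=3,interpolation=cv2.INTER_CUBIC)[...,::-1])
    for n,z in hz.items():
        for d in manip.landmark_of(n,cam)[:4]:
            print(cam,n,round(d["confidence"],2),np.round(d["location"],1),at_z(c,d["location"],z).round(4))
print(manip.get_obs()["time"])
E
```

```text
scene chassis 0.77 [213.  188.8] [0.4787 0.3407 0.    ]
scene chassis 0.17 [294.3 233.2] [0.4454 0.0303 0.    ]
scene tray_grip 0.85 [215.5 182.2] [0.4759 0.3203 0.042 ]
scene tray_grip 0.68 [207.7 174.1] [0.4931 0.3625 0.042 ]
scene port_center 0.75 [208.  173.2] [0.4982 0.3656 0.04  ]
scene port_center 0.26 [346.9 248.9] [ 0.4391 -0.1353  0.04  ]
scene release_top 0.61 [193.5 166.5] [0.4629 0.3801 0.092 ]
scene stand 0.71 [345.7 251.3] [ 0.4569 -0.1265  0.    ]
scene stand 0.34 [307.1 194.9] [0.5938 0.0678 0.    ]
scene stand_seat 0.69 [348.1 236.6] [ 0.4594 -0.1276  0.066 ]
scene tool_grip 0.83 [399.3 239.7] [ 0.4863 -0.2557  0.101 ]
scene tool_grip 0.58 [467.5 280.5] [ 0.4485 -0.439   0.101 ]
scene tool_grip 0.54 [353.1 232.2] [ 0.4534 -0.1418  0.101 ]
scene tool 0.95 [392.2 266.7] [ 0.4589 -0.2602  0.016 ]
scene tool 0.78 [348.  250.7] [ 0.4511 -0.1349  0.016 ]
scene tool 0.67 [466.9 290.3] [ 0.4809 -0.4543  0.016 ]
scene petri 0.84 [296.9 232.8] [0.4501 0.0244 0.    ]
scene bottle 0.52 [309.1 195.6] [0.5941 0.061  0.    ]
scene marker 0.57 [432.8 274.9] [ 0.4958 -0.364   0.    ]
top chassis 0.7 [232.2 216.9] [0.492 0.335 0.   ]
top tray_grip 0.58 [232.9 218.4] [0.4817 0.3243 0.042 ]
top port_center 0.62 [219.5 213.8] [0.4996 0.3739 0.04  ]
top release_top 0.61 [358.3 219.8] [ 0.4643 -0.1297  0.092 ]
top stand 0.5 [358.4 224.1] [ 0.4578 -0.1349  0.    ]
top stand_seat 0.57 [361.1 221.5] [ 0.4607 -0.1411  0.066 ]
top tool_grip 0.72 [396.1 216.7] [ 0.4722 -0.2623  0.101 ]
top tool_grip 0.47 [357.  219.7] [ 0.4638 -0.1246  0.101 ]
top tool_grip 0.46 [446.9 214.8] [ 0.4762 -0.4407  0.101 ]
top tool 0.73 [398.9 224.5] [ 0.4525 -0.2828  0.016 ]
top tool 0.63 [358.9 225.8] [ 0.45   -0.1357  0.016 ]
top tool 0.39 [444.5 214.4] [ 0.4873 -0.4517  0.016 ]
top petri 0.54 [313.9 226. ] [0.4533 0.0304 0.    ]
top bottle 0.58 [305.6 187.3] [0.5995 0.0599 0.    ]
top marker 0.67 [417.4 212.6] [ 0.4974 -0.3552  0.    ]
1.35
```

View pics/scene_crop.png

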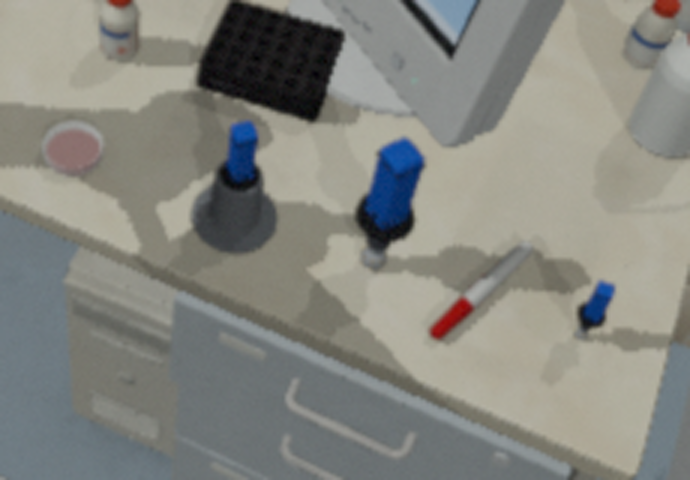

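The middle-sized tool is the one standing in the grey stand, at crop (240,190) and full-frame (350,240). The large one at (400,245) and the small one at (468,284) are decoys. Next I fit the chassis pose from depth.

Run:
```python
from h import *
for cam in ["scene","top"]:
    c=manip.capture(cam)
    P,u,v=depth_pts(c)
    m=(P[:,2]>.067)&(P[:,2]<.083)&(np.abs(P[:,0]-.56)<.17)&(np.abs(P[:,1]-.40)<.17)
    q=P[m]; r=cv2.minAreaRect((q[:,:2]*1000).astype(np.float32)); print(cam,m.sum(),r,np.median(q[:,2])); print(cv2.boxPoints(r).round(1))
    m=(P[:,2]>.087)&(P[:,2]<.12)&(np.abs(P[:,0]-.48)<.06)&(np.abs(P[:,1]-.38)<.06); q=P[m]; print("btn",m.sum(),q.mean(0) if m.sum() else 0,q.max(0)-q.min(0))
    m=(P[:,2]>.12)&(P[:,2]<.14)&(np.hypot(P[:,0]-.458,P[:,1]+.133)<.05); q=P[m]; print("tool",m.sum(),q.mean(0) if m.sum() else 0, q.max(0)-q.min(0))
    m=(P[:,2]>.005)&(P[:,2]<.06)&(np.hypot(P[:,0]-.47,P[:,1]-.32)<.05); q=P[m]; print("grip",m.sum(),q.mean(0) if m.sum() else 0)
    hsv=cv2.cvtColor(c["img"],cv2.COLOR_RGB2HSV)
    m=hsv[v,u]; mm=(m[:,0]>100)&(m[:,0]<130)&(m[:,1]>150)&(np.hypot(P[:,0]-.458,P[:,1]+.133)<.06);q=P[mm]; print("blue",mm.sum(),q.mean(0),q.min(0),q.max(0))
    cv2.imwrite(f"pics/{cam}_ch.png",cv2.resize(c["img"][125:225,150:260] if cam=="scene" else c["img"][165:250,170:260],None,fx=6,fy=6,interpolation=cv2.INTER_CUBIC)[...,::-1])
```

```text
scene 1853 ((520.3470458984375, 399.77899169921875), (164.7984161376953, 161.50038146972656), 61.692543029785156) 0.07465240014385785
[[410.2 365.5]
 [552.4 288.9]
 [630.5 434. ]
 [488.3 510.6]]
btn 42 [0.45972843 0.38161481 0.09107156] [0.02218557 0.02891662 0.00728614]
tool 66 [ 0.45404959 -0.13255784  0.12875542] [0.02420874 0.02549078 0.01200647]
grip 339 [0.47198259 0.32946405 0.03878755]
blue 158 [ 0.4506068  -0.13430236  0.10470351] [ 0.44266283 -0.14619751  0.06747909] [ 0.46451519 -0.11977061  0.13356779]
top 1767 ((581.5111694335938, 415.245361328125), (339.84466552734375, 214.7940673828125), 13.850894927978516) 0.07557756500026905
[[390.8 478.8]
 [442.2 270.3]
 [772.2 351.6]
 [720.8 560.2]]
btn 35 [0.46561464 0.37975404 0.0935657 ] [0.07854324 0.07868695 0.01764658]
tool 35 [ 0.45693318 -0.13247772  0.13123365] [0.02424816 0.02423533 0.0155215 ]
grip 165 [0.46878784 0.31731823 0.02311758]
blue 38 [ 0.45543313 -0.13262179  0.12610815] [ 0.44441388 -0.14385828  0.0708554 ] [ 0.46662095 -0.12274078  0.13957545]
```

View pics/scene_ch.png

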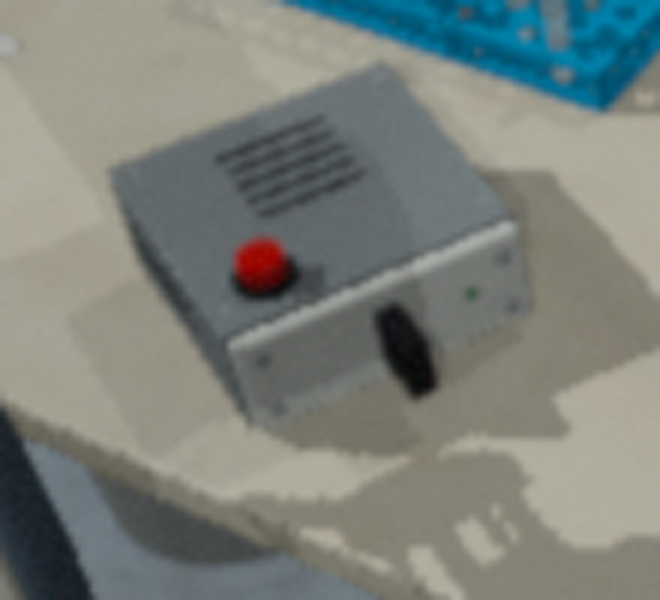

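View pics/top_ch.png

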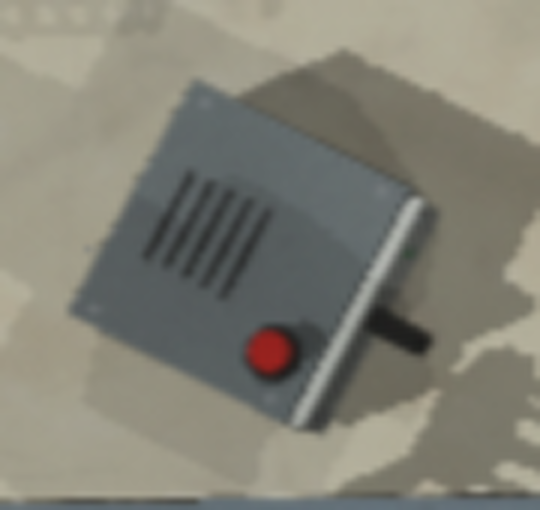

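Run:
```python
from h import *
c=manip.capture("top")
f=lambda p:at_z(c,(170+p[0]/6-.5+.08,165+p[1]/6-.5+.08),.075)[:2]*1000
A,B,C,D=[f(p) for p in [(195,82),(415,195),(70,315),(298,428)]]
for n,a,b in [("side r",A,B),("side l",C,D),("back",C,A),("front",D,B)]:
    print(n,a.round(1),b.round(1),np.linalg.norm(a-b),np.degrees(np.arctan2(*(a-b)[::-1])))
o=manip.get_obs(); M=R.from_rotvec(o["tool_rot"]).as_matrix(); print(o["time"],M.round(3),o["eef_pos"])
```

```text
side r [626.1 431.2] [554.9 297.5] 151.38134930198333 61.973654337818246
side l [485.7 503.7] [416.  366.2] 154.20770720643023 63.122149065958794
back [485.7 503.7] [626.1 431.2] 158.00299202552452 152.6740931896348
front [416.  366.2] [554.9 297.5] 154.97240272582408 153.72154022240997
1.5 [[ 0.426  0.    -0.905]
 [ 0.905  0.     0.426]
 [ 0.    -1.    -0.   ]] [0.25546489 0.54293771 0.22265235]
```

```bash
python3 -m jog '[{"dx":-13,"dz":-37},{"dx":-13,"dz":-37},{"dx":-13,"dz":-37},{"dx":-13,"dz":-37},{"dx":-13,"dz":-37},{"dx":-13,"dz":-37},{"dx":-13,"dz":-37},{"dx":-13,"dz":-37},{"ry":-0.15},{"ry":-0.15},{"ry":-0.15},{"ry":-0.15},{"ry":-0.15},{"ry":-0.15},{"ry":-0.15},{"ry":-0.15},{"ry":-0.15},{"ry":-0.15}]'
cat > st.py <<'E'
from h import *
def show():
    o=manip.get_obs(); M=R.from_rotvec(o["tool_rot"]).as_matrix(); print(round(o["time"],2),"eef",o["eef_pos"].round(4),"xyaw",np.degrees(np.arctan2(M[1,0],M[0,0])).round(2),"ydir",M[:,1].round(3),"F",o["force"].round(2),"gap",round(o["finger_gap"],4),"j",o["joint_pos"].round(2)); return o,M
def to(o,M,p):
    print("tool-delta mm",(M.T@(np.array(p)-o["eef_pos"])*1000).round(1))
E
python3 - <<'E'
from st import *
o,M=show(); c=manip.capture("wrist"); cv2.imwrite("pics/w1.png",c["img"][...,::-1])
for n,z in dict(tray_grip=.042,release_top=.092,chassis=0).items():
    for d in manip.landmark_of(n,"wrist")[:3]: print(n,d["confidence"],d["location"],wrist_at_z(c,o,d["location"],z))
E
```

```text
1.5 eef [0.2555 0.5429 0.2227] xyaw 64.8 ydir [ 0.  0. -1.] F [0.34 0.17 0.82] gap 0.0877 j [ 1.07  0.09  1.23 -0.    1.82 -0.06]
chassis 0.57 [268.6, 353.3] [0.49077466 0.33792474 0.        ]invalid input
```

View pics/w1.png

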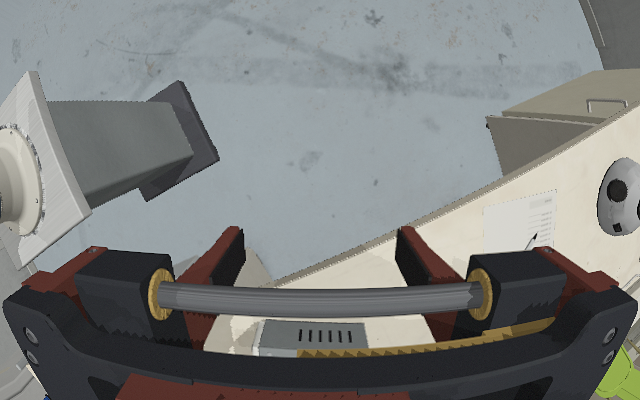

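The picture hasn't changed because the move was refused, perhaps because the rows must list every key.

```bash
python3 -m jog '[{"dx":-13,"dy":0,"dz":-37,"rx":0,"ry":0,"rz":0,"grip":0}]'
```

```text
time: 1.8
eef_pos: [0.2812, 0.5171, 0.2221]
tool_rot: [-1.383, -0.882, 0.884]
force: [0.4, -0.4, -0.7]
finger_gap: 0.0876
```

```bash
python3 -m jog '[{"dx":-13,"dy":0,"dz":-37,"rx":0,"ry":0,"rz":0,"grip":0},{"dx":-13,"dy":0,"dz":-37,"rx":0,"ry":0,"rz":0,"grip":0},{"dx":-13,"dy":0,"dz":-37,"rx":0,"ry":0,"rz":0,"grip":0},{"dx":-13,"dy":0,"dz":-37,"rx":0,"ry":0,"rz":0,"grip":0},{"dx":-13,"dy":0,"dz":-37,"rx":0,"ry":0,"rz":0,"grip":0},{"dx":-13,"dy":0,"dz":-37,"rx":0,"ry":0,"rz":0,"grip":0},{"dx":-13,"dy":0,"dz":-37,"rx":0,"ry":0,"rz":0,"grip":0},{"dx":0,"dy":0,"dz":0,"rx":0,"ry":-0.15,"rz":0,"grip":0},{"dx":0,"dy":0,"dz":0,"rx":0,"ry":-0.15,"rz":0,"grip":0},{"dx":0,"dy":0,"dz":0,"rx":0,"ry":-0.15,"rz":0,"grip":0},{"dx":0,"dy":0,"dz":0,"rx":0,"ry":-0.15,"rz":0,"grip":0},{"dx":0,"dy":0,"dz":0,"rx":0,"ry":-0.15,"rz":0,"grip":0},{"dx":0,"dy":0,"dz":0,"rx":0,"ry":-0.15,"rz":0,"grip":0},{"dx":0,"dy":0,"dz":0,"rx":0,"ry":-0.15,"rz":0,"grip":0},{"dx":0,"dy":0,"dz":0,"rx":0,"ry":-0.15,"rz":0,"grip":0},{"dx":0,"dy":0,"dz":0,"rx":0,"ry":-0.15,"rz":0,"grip":0},{"dx":0,"dy":0,"dz":0,"rx":0,"ry":-0.15,"rz":0,"grip":0}]'
python3 - <<'E'
from st import *
o,M=show(); c=manip.capture("wrist"); cv2.imwrite("pics/w2.png",c["img"][...,::-1])
for n,z in dict(tray_grip=.042,release_top=.092,chassis=0).items():
    for d in manip.landmark_of(n,"wrist")[:3]: print(n,d["confidence"],d["location"],wrist_at_z(c,o,d["location"],z))
E
```

```text
time: 3.5
eef_pos: [0.4882, 0.3131, 0.2215]
tool_rot: [-0.494, -1.943, 1.943]
force: [0.3, -0.2, 0.2]
finger_gap: 0.0879
3.5 eef [0.4882 0.3131 0.2215] xyaw 151.5 ydir [ 0.  0. -1.] F [ 0.33 -0.22  0.16] gap 0.0879 j [ 0.51  0.04  1.29 -0.    1.82 -2.13]
tray_grip 0.82 [327.4, 175.6] [0.47780791 0.31316565 0.042     ]
release_top 0.7 [374.2, 234.3] [0.46076558 0.38046733 0.092     ]
chassis 0.62 [326.7, 189.4] [0.49000111 0.33621302 0.        ]
```

View pics/w2.png

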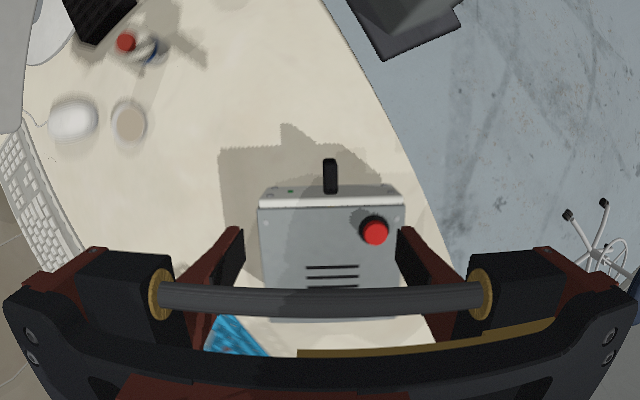

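The wrist view shows the grip at (329,176), the white panel's top edge at row 203 from x=262 to x=401, and the button at (374,233). Next I measure them with depth.

Run:
```python
from st import *
o,M=show(); c=manip.capture("wrist"); P,u,v=wrist_pts(c,o)
img=c["img"][v,u].astype(int)
m=(v<260)&(v>150)&(u>240)&(u<420)
t=m&(abs(P[:,2]-.074)<.004)
r=cv2.minAreaRect((P[t][:,:2]*1000).astype(np.float32)); print(t.sum(),r); print(cv2.boxPoints(r).round(1), np.median(P[t,2]))
# side edges: points in top face, edges in chassis y as function of x
g=m&(img.max(1)<60)&(P[:,2]>.03)&(u>318)&(u<342)&(v<200)
G=P[g]; print("grip",g.sum(),G.min(0),G.max(0)); gt=G[G[:,2]>.055]; r=cv2.minAreaRect((gt[:,:2]*1000).astype(np.float32)); print(len(gt),r)
b=m&(img[:,0]>150)&(img[:,1]<60)&(P[:,2]>.085); print("btn",b.sum(),P[b].mean(0),P[b].min(0),P[b].max(0))
np.savez("w2.npz",P=P,u=u,v=v,img=img)
# front panel bright
w=m&(img.min(1)>170)&(abs(P[:,2]-.073)<.006); r=cv2.minAreaRect((P[w][:,:2]*1000).astype(np.float32)); print("panel",w.sum(),r,cv2.boxPoints(r).round(1))
```

```text
3.7 eef [0.4882 0.3132 0.2215] xyaw 150.91 ydir [ 0.  0. -1.] F [ 0.47  0.24 -0.02] gap 0.0879 j [ 0.51  0.04  1.29 -0.    1.82 -2.12]
8115 ((499.4832763671875, 360.2416076660156), (73.98234558105469, 160.42120361328125), 60.907283782958984)
[[411.4 366.9]
 [551.6 288.9]
 [587.6 353.6]
 [447.4 431.6]] 0.07492752484953547
grip 487 [0.46190931 0.29587796 0.03009429] [0.49003321 0.33174464 0.0639149 ]
455 ((475.1775817871094, 313.5202941894531), (35.67772674560547, 15.099742889404297), 61.24612808227539)
btn 354 [0.46030894 0.38125795 0.0921384 ] [0.44865512 0.37061619 0.09037457] [0.47168121 0.39274732 0.09438799]
panel 969 ((485.8309631347656, 334.0854187011719), (8.32796573638916, 152.60838317871094), 61.73991775512695) [[416.7 366.5]
 [551.1 294.3]
 [555.  301.6]
 [420.6 373.9]]
```

```bash
python3 -m jog '[{"dx":12,"dy":30,"dz":6,"rx":0,"ry":0,"rz":0,"grip":0},{"dx":0,"dy":40,"dz":0,"rx":0,"ry":0,"rz":0,"grip":0},{"dx":0,"dy":40,"dz":0,"rx":0,"ry":0,"rz":0,"grip":0},{"dx":0,"dy":25,"dz":0,"rx":0,"ry":0,"rz":0,"grip":0},{"dx":0,"dy":0,"dz":0,"rx":0,"ry":0,"rz":0,"grip":0}]'
python3 - <<'E'
from st import *
o,M=show(); to(o,M,[.4750,.3134,.026])
E
```

```text
time: 4.25
eef_pos: [0.4754, 0.3145, 0.0845]
tool_rot: [-0.52, -1.933, 1.925]
force: [-0.0, -0.0, -0.6]
finger_gap: 0.0882
4.25 eef [0.4754 0.3145 0.0845] xyaw 150.07 ydir [ 0.005  0.003 -1.   ] F [-0.04 -0.04 -0.58] gap 0.0882 j [ 0.52  0.02  1.55 -0.    1.57 -2.09]
tool-delta mm [ 0.  58.5  1.4]
```

```bash
python3 -m jog '[{"dx":0,"dy":25,"dz":1,"rx":0,"ry":-0.02,"rz":0,"grip":0},{"dx":0,"dy":25,"dz":0,"rx":0,"ry":0,"rz":0,"grip":0},{"dx":0,"dy":8,"dz":0,"rx":0,"ry":0,"rz":0,"grip":0},{"dx":0,"dy":0,"dz":0,"rx":0,"ry":0,"rz":0,"grip":0.9},{"dx":0,"dy":0,"dz":0,"rx":0,"ry":0,"rz":0,"grip":0.9},{"dx":0,"dy":0,"dz":0,"rx":0,"ry":0,"rz":0,"grip":0.9},{"dx":0,"dy":0,"dz":0,"rx":0,"ry":0,"rz":0,"grip":0.9},{"dx":0,"dy":0,"dz":0,"rx":0,"ry":0,"rz":0,"grip":0.9}]' 30
python3 - <<'E'
from st import *
o,M=show(); c=manip.capture("wrist"); cv2.imwrite("pics/w3.png",c["img"][...,::-1])
E
```

```text
time: 5.05
eef_pos: [0.4804, 0.3167, 0.0374]
tool_rot: [-0.52, -1.955, 1.926]
force: [-0.3, 0.6, -0.3]
finger_gap: 0.0515
5.05 eef [0.4804 0.3167 0.0374] xyaw 150.79 ydir [ 0.018  0.01  -1.   ] F [-0.34  0.63 -0.27] gap 0.0515 j [ 0.52  0.05  1.6  -0.    1.47 -2.11]
```

View pics/w3.png

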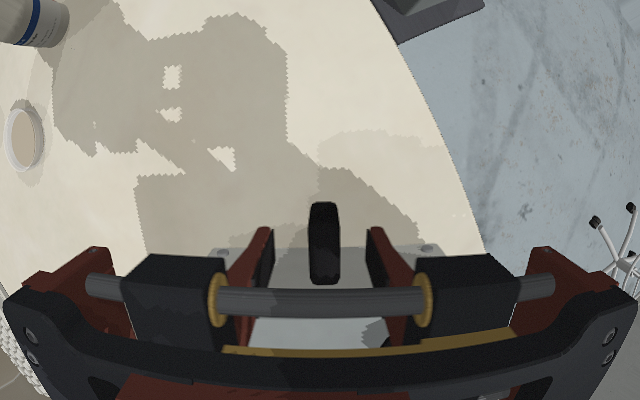

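```bash
python3 -m jog '[{"dx":3,"dy":6,"dz":6,"rx":0.018,"ry":-0.01,"rz":0,"grip":0.9},{"dx":0,"dy":1,"dz":0,"rx":0.005,"ry":0,"rz":0,"grip":0.9},{"dx":0,"dy":0,"dz":0,"rx":0.0,"ry":0,"rz":0,"grip":0.9},{"dx":0,"dy":0,"dz":0,"rx":0,"ry":0,"rz":0,"grip":0.9},{"dx":0,"dy":0,"dz":0,"rx":0,"ry":0,"rz":0,"grip":0.9},{"dx":0,"dy":0,"dz":0,"rx":0,"ry":0,"rz":0,"grip":0.9},{"dx":0,"dy":0,"dz":0,"rx":0,"ry":0,"rz":0,"grip":0.9}]' 30
python3 - <<'E'
from st import *
o,M=show()
E
```

```text
time: 5.8
eef_pos: [0.4754, 0.3121, 0.03]
tool_rot: [-0.506, -1.936, 1.956]
force: [1.8, -0.4, -0.0]
finger_gap: 0.0163
5.8 eef [0.4754 0.3121 0.03  ] xyaw 151.43 ydir [ 0.007 -0.012 -1.   ] F [ 1.78 -0.44 -0.01] gap 0.0163 j [ 0.53  0.06  1.61 -0.01  1.47 -2.11]
```

```bash
python3 -m jog '[{"dx":0,"dy":0,"dz":14,"rx":0,"ry":0,"rz":0,"grip":0.9},{"dx":0,"dy":0,"dz":14,"rx":0,"ry":0,"rz":0,"grip":0.9},{"dx":0,"dy":0,"dz":14,"rx":0,"ry":0,"rz":0,"grip":0.9},{"dx":0,"dy":0,"dz":14,"rx":0,"ry":0,"rz":0,"grip":0.9},{"dx":0,"dy":0,"dz":14,"rx":0,"ry":0,"rz":0,"grip":0.9},{"dx":0,"dy":0,"dz":14,"rx":0,"ry":0,"rz":0,"grip":0.9}]' 30
python3 - <<'E'
from st import *
o,M=show(); print(np.linalg.norm(o["eef_pos"][:2]-[.4754,.3121]))
E
```

```text
time: 6.4
eef_pos: [0.4412, 0.2469, 0.0301]
tool_rot: [-0.515, -1.97, 1.937]
force: [7.7, 7.5, -3.8]
finger_gap: 0.0161
6.4 eef [0.4412 0.2469 0.0301] xyaw 151.7 ydir [ 0.026  0.01  -1.   ] F [ 7.68  7.45 -3.76] gap 0.0161 j [ 0.44 -0.14  1.8  -0.    1.45 -2.2 ]
0.07357132625434747
```

```bash
python3 -m jog '[{"dx":0,"dy":0,"dz":12,"rx":0.02,"ry":0,"rz":0,"grip":0.9},{"dx":0,"dy":0,"dz":8,"rx":0,"ry":0,"rz":0,"grip":0.9},{"dx":0,"dy":0,"dz":4,"rx":0,"ry":0,"rz":0,"grip":0.9}]' 30
python3 - <<'E'
from st import *
o,M=show(); print(np.linalg.norm(o["eef_pos"][:2]-[.4754,.3121]))
E
```

```text
time: 6.7
eef_pos: [0.434, 0.233, 0.0302]
tool_rot: [-0.518, -1.975, 1.937]
force: [4.5, 4.8, -2.4]
finger_gap: 0.0165
6.7 eef [0.434  0.233  0.0302] xyaw 151.79 ydir [ 0.03   0.012 -0.999] F [ 4.5   4.81 -2.43] gap 0.0165 j [ 0.42 -0.18  1.84 -0.    1.45 -2.22]
0.08924780742603665
```

```bash
python3 -m jog '[{"dx":0,"dy":0,"dz":6,"rx":0.02,"ry":0,"rz":0,"grip":0.9},{"dx":0,"dy":0,"dz":5,"rx":0,"ry":0,"rz":0,"grip":0.9}]' 30
python3 - <<'E'
from st import *
o,M=show(); print(np.linalg.norm(o["eef_pos"][:2]-[.4754,.3121]))
E
```

```text
time: 6.9
eef_pos: [0.4312, 0.2277, 0.0303]
tool_rot: [-0.517, -1.967, 1.944]
force: [16.4, 20.6, -14.3]
finger_gap: 0.016
6.9 eef [0.4312 0.2277 0.0303] xyaw 151.79 ydir [ 0.028  0.005 -1.   ] F [ 16.44  20.56 -14.3 ] gap 0.016 j [ 0.42 -0.19  1.85 -0.01  1.46 -2.23]
0.09530374027178519
```

At the hard stop. Next I release the grip, lift, and look.

```bash
python3 -m jog '[{"dx":0,"dy":0,"dz":-2,"rx":0,"ry":0,"rz":0,"grip":0.9},{"dx":0,"dy":0,"dz":0,"rx":0,"ry":0,"rz":0,"grip":0.3},{"dx":0,"dy":0,"dz":0,"rx":0,"ry":0,"rz":0,"grip":0.3},{"dx":0,"dy":0,"dz":0,"rx":0,"ry":0,"rz":0,"grip":0.3},{"dx":0,"dy":0,"dz":0,"rx":0,"ry":0,"rz":0,"grip":0.3},{"dx":0,"dy":-30,"dz":0,"rx":0.02,"ry":0,"rz":0,"grip":0.3},{"dx":0,"dy":-40,"dz":0,"rx":0,"ry":0,"rz":0,"grip":0.3},{"dx":0,"dy":-40,"dz":20,"rx":0,"ry":0,"rz":0,"grip":0.3},{"dx":0,"dy":-40,"dz":20,"rx":0,"ry":0,"rz":0,"grip":0.3}]' 30
python3 - <<'E'
from st import *
o,M=show(); c=manip.capture("wrist"); cv2.imwrite("pics/w4.png",c["img"][...,::-1])
for n,z in dict(tray_grip=.042,port_center=.04,release_top=.092,tool_grip=.101,stand_seat=.066).items():
    for d in manip.landmark_of(n,"wrist")[:3]: print(n,d["confidence"],d["location"],wrist_at_z(c,o,d["location"],z))
E
```

```text
time: 7.8
eef_pos: [0.4061, 0.1948, 0.1766]
tool_rot: [-0.497, -1.933, 1.966]
force: [0.2, -0.6, -0.1]
finger_gap: 0.0615
7.8 eef [0.4061 0.1948 0.1766] xyaw 151.87 ydir [ 0.004 -0.018 -1.   ] F [ 0.15 -0.61 -0.09] gap 0.0615 j [ 0.39 -0.32  1.69 -0.02  1.77 -2.27]
tray_grip 0.57 [313.7, 237.1] [0.43544592 0.23426565 0.042     ]
port_center 0.69 [315.6, 290.5] [0.46499507 0.29286091 0.04      ]
```

View pics/w4.png

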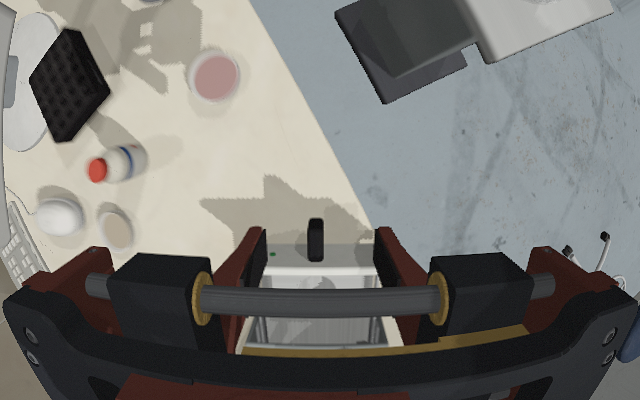

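```bash
python3 -m jog '[{"dx":-40,"dy":-20,"dz":22,"rx":0.018,"ry":0,"rz":0,"grip":0.2},{"dx":-40,"dy":-20,"dz":22,"rx":0,"ry":0,"rz":0,"grip":0.2},{"dx":0,"dy":-20,"dz":40,"rx":0,"ry":0,"rz":0,"grip":0.2},{"dx":0,"dy":0,"dz":0,"rx":0,"ry":0,"rz":0,"grip":0.2}]'
python3 - <<'E'
from st import *
o,M=show(); c=manip.capture("wrist"); cv2.imwrite("pics/w5.png",c["img"][...,::-1])
P,u,v=wrist_pts(c,o); np.savez("w5.npz",P=P,u=u,v=v,img=c["img"])
for n,z in dict(tray_grip=.042,port_center=.04).items():
    for d in manip.landmark_of(n,"wrist")[:3]: print(n,d["confidence"],d["location"],wrist_at_z(c,o,d["location"],z))
c=manip.capture("scene"); cv2.imwrite("pics/s5.png",cv2.resize(c["img"][120:250,150:270],None,fx=5,fy=5,interpolation=cv2.INTER_CUBIC)[...,::-1])
E
```

```text
time: 8.5
eef_pos: [0.4367, 0.0834, 0.2272]
tool_rot: [-0.464, -1.9, 1.988]
force: [0.4, 0.7, 1.1]
finger_gap: 0.0702
8.5 eef [0.4367 0.0834 0.2272] xyaw 152.22 ydir [-0.027 -0.039 -0.999] F [0.4  0.7  1.09] gap 0.0702 j [ 0.14 -0.29  1.58 -0.04  1.88 -2.53]
tray_grip 0.81 [374.2, 288.8] [0.43544711 0.23589351 0.042     ]
port_center 0.87 [368.1, 329.4] [0.46971094 0.29422567 0.04      ]
```

View pics/w5.png

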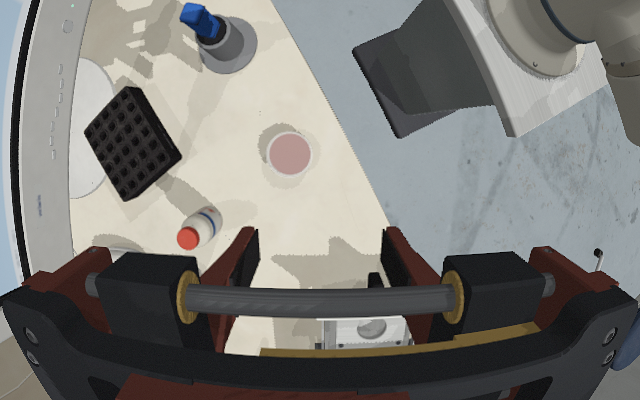

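View pics/s5.png

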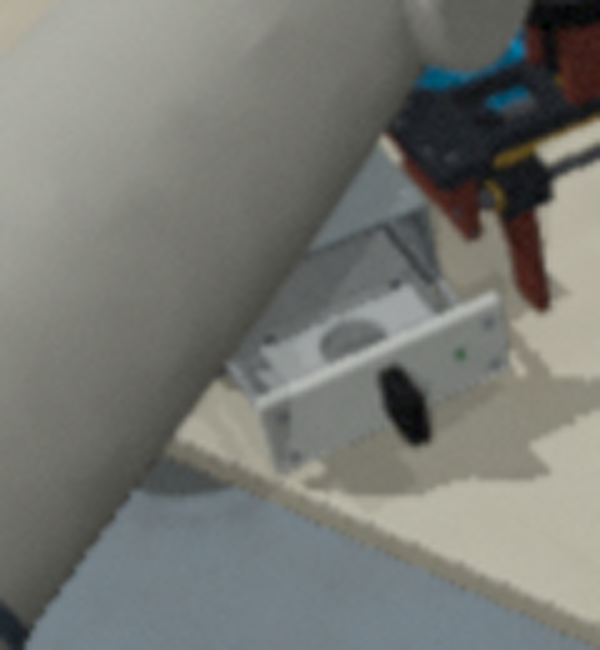

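```bash
python3 -m jog '[{"dx":0,"dy":0,"dz":0,"rx":-0.045,"ry":0.1,"rz":0,"grip":0.2},{"dx":0,"dy":0,"dz":0,"rx":0,"ry":0.15,"rz":0,"grip":0.2},{"dx":0,"dy":0,"dz":0,"rx":0,"ry":0.15,"rz":0,"grip":0.2},{"dx":0,"dy":0,"dz":0,"rx":0,"ry":0.15,"rz":0,"grip":0.2},{"dx":0,"dy":0,"dz":0,"rx":0,"ry":0.15,"rz":0,"grip":0.2},{"dx":0,"dy":0,"dz":0,"rx":0,"ry":0.15,"rz":0,"grip":0.2},{"dx":-20,"dy":0,"dz":-2,"rx":0,"ry":0.15,"rz":0,"grip":0.2},{"dx":-40,"dy":0,"dz":-2,"rx":0,"ry":0.08,"rz":0,"grip":0.2},{"dx":-40,"dy":0,"dz":-2,"rx":0,"ry":0,"rz":0,"grip":0.2},{"dx":-40,"dy":0,"dz":-2,"rx":0,"ry":0,"rz":0,"grip":0.2},{"dx":-40,"dy":0,"dz":-2,"rx":0,"ry":0,"rz":0,"grip":0.2},{"dx":0,"dy":0,"dz":0,"rx":0,"ry":0,"rz":0,"grip":0.2}]'
python3 - <<'E'
from st import *
o,M=show(); c=manip.capture("wrist"); cv2.imwrite("pics/w6.png",c["img"][...,::-1])
P,u,v=wrist_pts(c,o); np.savez("w6.npz",P=P,u=u,v=v,img=c["img"])
for n,z in dict(tool_grip=.101,stand_seat=.066,stand=0).items():
    for d in manip.landmark_of(n,"wrist")[:3]: print(n,d["confidence"],d["location"],wrist_at_z(c,o,d["location"],z))
c=manip.capture("scene"); cv2.imwrite("pics/s6.png",c["img"][...,::-1])
for d in manip.landmark_of("port_center","scene")[:3]: print(d,at_z(c,d["location"],.04))
c=manip.capture("top"); cv2.imwrite("pics/t6.png",c["img"][...,::-1])
for d in manip.landmark_of("port_center","top")[:3]: print(d,at_z(c,d["location"],.04))
E
```

```text
time: 9.9
eef_pos: [0.4525, -0.0815, 0.2054]
tool_rot: [-1.175, -1.201, 1.23]
force: [-0.2, 0.5, -0.2]
finger_gap: 0.07
9.9 eef [ 0.4525 -0.0815  0.2054] xyaw 90.88 ydir [-0.031  0.006 -1.   ] F [-0.24  0.48 -0.16] gap 0.07 j [-0.25 -0.26  1.59 -0.    1.84 -1.84]
tool_grip 0.96 [132.3, 221.6] [ 0.47713126 -0.27446734  0.101     ]
tool_grip 0.9 [262.1, 205.8] [ 0.45736219 -0.13257661  0.101     ]
tool_grip 0.78 [56.3, 210.7] [ 0.46924019 -0.39642756  0.101     ]
stand_seat 0.7 [270.1, 197.7] [ 0.45804699 -0.13045131  0.066     ]
stand_seat 0.69 [412.3, 184.3] [0.4418851  0.01505409 0.066     ]
stand_seat 0.43 [276.0, 187.0] [ 0.4469159 -0.1242113  0.066    ]
stand 0.63 [278.0, 186.5] [ 0.45954532 -0.13060152  0.        ]
stand 0.36 [573.4, 209.4] [0.48675726 0.3354384  0.        ]
{'location': [246.1, 225.4], 'confidence': 0.66} [0.45550941 0.27621992 0.04      ]
```

View pics/w6.png

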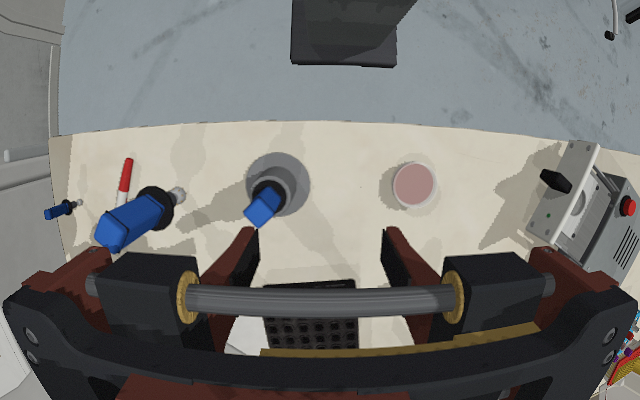

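View pics/s6.png

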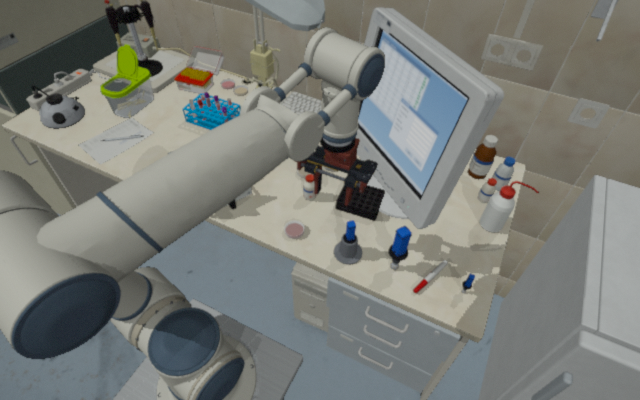

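View pics/t6.png

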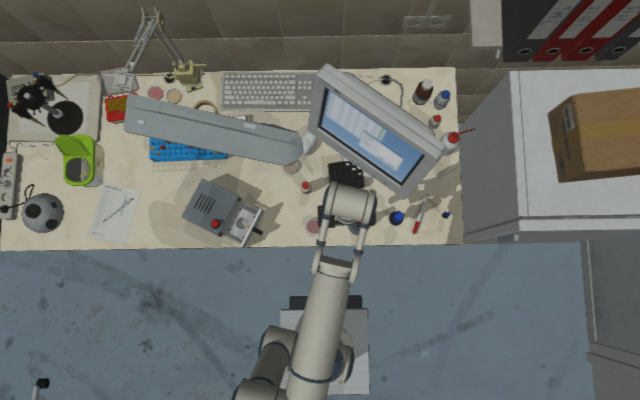

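The wrist view shows the middle tool in its stand at (265,200), the large tool at (135,220) and the small one at (62,209). The dish is at (413,185) and the open tray at (575,205). The top view shows the hole at about (243,222). Next I fit the handle's yaw and check clearances.

Run:
```python
from st import *
d=np.load("w6.npz"); P,u,v,img=d["P"],d["u"],d["v"],d["img"]
q=img[v,u]; hsv=cv2.cvtColor(q[None],cv2.COLOR_RGB2HSV)[0]
bl=(hsv[:,0]>98)&(hsv[:,0]<130)&(hsv[:,1]>130)
for nm,a in [("mid",(240,300,170,235)),("big",(90,180,180,255))]:
    m=bl&(u>a[0])&(u<a[1])&(v>a[2])&(v<a[3]); Q=P[m]; print(nm,m.sum(),Q.min(0),Q.max(0))
    zt=np.percentile(Q[:,2],99); t=Q[Q[:,2]>zt-.005]; r=cv2.minAreaRect((t[:,:2]*1000).astype(np.float32)); print(len(t),zt,r,cv2.boxPoints(r).round(1).tolist())
    m2=(hsv[:,2]<60)
# stand tube / base
m=(np.hypot(P[:,0]-.457,P[:,1]+.132)<.05)&(P[:,2]>.003)&(P[:,2]<.009); Q=P[m]; print("base",m.sum(),Q.min(0),Q.max(0), cv2.minEnclosingCircle((Q[:,:2]*1000).astype(np.float32)))
# anything high near
m=(P[:,2]>.1)&(P[:,0]>.3)&(P[:,0]<.75)&(P[:,1]<-.0)&(P[:,1]>-.5)&(v<240); 
Q=P[m]; H,xe,ye=np.histogram2d(Q[:,0],Q[:,1],bins=[np.arange(.3,.76,.05),np.arange(-.5,.01,.05)]); print(H.astype(int))
```

```text
mid 889 [ 4.42870149e-01 -1.45444213e-01 -2.91672979e-04] [ 0.50277522 -0.11869926  0.13256104]
502 0.1319054437786973 ((455.805419921875, -131.1366424560547), (19.257905960083008, 18.806053161621094), 44.480857849121094) [[442.29998779296875, -131.1999969482422], [455.5, -144.60000610351562], [469.29998779296875, -131.10000610351562], [456.1000061035156, -117.69999694824219]]
big 2355 [ 0.42330043 -0.27856334  0.07647725] [ 0.4923079  -0.15471558  0.28781308]
692 0.16501878673810658 ((443.4310607910156, -217.93228149414062), (32.86754608154297, 129.1307830810547), 30.962162017822266) [[396.1000061035156, -171.0], [462.6000061035156, -281.79998779296875], [490.70001220703125, -264.79998779296875], [424.29998779296875, -154.10000610351562]]
base 1526 [ 0.41687719 -0.17090549  0.0030137 ] [ 0.49566348 -0.09364162  0.00890335] ((456.1988830566406, -131.42430114746094), 40.13267135620117)
[[   0    0    0    0    0    0    0    0    0    0]
 [   0    0    0    0    0    0    0    0    0    0]
 [   0    0    0    0    1    0    0  469    0  265]
 [   0    0    0    0 1163  660    0  557    0    0]
 [   0    0    0    0    0    0    0    0    0    0]
 [   0    0    0    0    0    0    0    0    0    0]
 [   0    0    0    0    0    0    0    0    0    0]
 [   0    0    0    0    0    0    0    0    0    0]
 [   0    0    0    0    0    0    0    0    0    0]]
```

Run:
```python
from st import *
c=manip.capture("scene"); P,u,v=depth_pts(c)
m=(u>345)&(v<225)&(P[:,2]>.03)&(P[:,0]<.75)&(P[:,1]>-.4)&(P[:,1]<.05)
hsv=cv2.cvtColor(c["img"],cv2.COLOR_RGB2HSV)[v,u]; m&=(hsv[:,1]<90)|(hsv[:,0]<30)
Q=P[m&(u>385)]
for y in np.arange(-.4,.05,.05):
    s=Q[(Q[:,1]>=y)&(Q[:,1]<y+.05)]
    if len(s): i=s[:,0].argmin(); print(round(y,2),len(s),"min x",s[i].round(3), "below .3:",s[s[:,2]<.3][:,0].min() if (s[:,2]<.3).any() else None)
o,M=show()
```

```text
-0.4 111 min x [ 0.61  -0.35   0.402] below .3: None
-0.35 3030 min x [ 0.542 -0.301  0.15 ] below .3: 0.541785472122957
-0.3 2924 min x [ 0.534 -0.291  0.133] below .3: 0.534083889106257
-0.25 2516 min x [ 0.563 -0.248  0.109] below .3: 0.5631941264780191
-0.2 2645 min x [ 0.6   -0.199  0.123] below .3: 0.599706397853198
-0.15 1649 min x [ 0.648 -0.149  0.164] below .3: 0.6480435591951843
-0.1 78 min x [ 0.73  -0.1    0.283] below .3: 0.7300221448826464
10.35 eef [ 0.4528 -0.0781  0.2074] xyaw 91.16 ydir [-0.028  0.007 -1.   ] F [ 0.19 -0.22  0.77] gap 0.0701 j [-0.24 -0.26  1.59 -0.    1.84 -1.84]
```

```bash
python3 -m jog '[{"dx":-30,"dy":0,"dz":-2,"rx":-0.028,"ry":0,"rz":0,"grip":0.3},{"dx":-25,"dy":0,"dz":-1,"rx":0,"ry":0,"rz":0,"grip":0.3},{"dx":0,"dy":0,"dz":0,"rx":0,"ry":0.15,"rz":0,"grip":0.3},{"dx":0,"dy":0,"dz":0,"rx":0,"ry":0.15,"rz":0,"grip":0.3},{"dx":0,"dy":0,"dz":0,"rx":0,"ry":0.15,"rz":0,"grip":0.3},{"dx":0,"dy":0,"dz":0,"rx":0,"ry":0.15,"rz":0,"grip":0.3},{"dx":0,"dy":0,"dz":0,"rx":0,"ry":0.15,"rz":0,"grip":0.3},{"dx":0,"dy":0,"dz":0,"rx":0,"ry":0.07,"rz":0,"grip":0.3},{"dx":0,"dy":0,"dz":0,"rx":0,"ry":0,"rz":0,"grip":0.3}]'
python3 - <<'E'
from st import *
o,M=show(); to(o,M,[.4558,-.1312,.145])
c=manip.capture("wrist"); cv2.imwrite("pics/w7.png",c["img"][...,::-1])
P,u,v=wrist_pts(c,o); q=c["img"][v,u]; hsv=cv2.cvtColor(q[None],cv2.COLOR_RGB2HSV)[0]
m=(hsv[:,0]>98)&(hsv[:,0]<130)&(hsv[:,1]>130)&(P[:,2]>.126)&(P[:,2]<.138)&(np.hypot(P[:,0]-.456,P[:,1]+.131)<.025); t=P[m]
print(m.sum(),cv2.minAreaRect((t[:,:2]*1000).astype(np.float32)))
E
```

```text
time: 11.25
eef_pos: [0.4582, -0.1306, 0.2083]
tool_rot: [-1.482, -0.606, 0.595]
force: [0.2, 0.5, -0.2]
finger_gap: 0.061
11.25 eef [ 0.4582 -0.1306  0.2083] xyaw 44.02 ydir [ 0.005  0.007 -1.   ] F [ 0.23  0.53 -0.2 ] gap 0.061 j [-0.35 -0.25  1.58  0.01  1.81 -1.12]
tool-delta mm [-2.7 63.2  1.2]
554 ((456.61376953125, -131.53341674804688), (19.541133880615234, 19.467304229736328), 43.32758712768555)
```

View pics/w7.png

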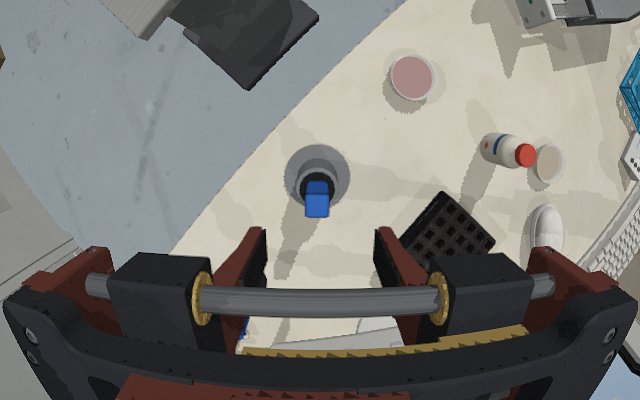

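```bash
python3 -m jog '[{"dx":-2,"dy":25,"dz":1,"rx":0,"ry":0,"rz":0,"grip":0.3},{"dx":0,"dy":25,"dz":0,"rx":0,"ry":0,"rz":0,"grip":0.3},{"dx":0,"dy":15,"dz":0,"rx":0,"ry":0,"rz":0,"grip":0.3},{"dx":0,"dy":0,"dz":0,"rx":0,"ry":0,"rz":0,"grip":0.3}]'
python3 - <<'E'
from st import *
o,M=show(); to(o,M,[.4562,-.1314,.084])
E
```

```text
time: 11.7
eef_pos: [0.4573, -0.1302, 0.1428]
tool_rot: [-1.481, -0.617, 0.602]
force: [-0.1, -0.9, 0.3]
finger_gap: 0.0615
11.7 eef [ 0.4573 -0.1302  0.1428] xyaw 44.68 ydir [ 0.008  0.005 -1.   ] F [-0.07 -0.92  0.28] gap 0.0615 j [-0.35 -0.26  1.7   0.01  1.69 -1.13]
tool-delta mm [-2.1 58.7  0. ]
```

```bash
python3 -m jog '[{"dx":-2,"dy":25,"dz":0,"rx":0,"ry":0,"rz":0.009,"grip":0.3},{"dx":0,"dy":22,"dz":0,"rx":0,"ry":0,"rz":0,"grip":0.3},{"dx":0,"dy":9,"dz":0,"rx":0,"ry":0,"rz":0,"grip":0.3},{"dx":0,"dy":0,"dz":0,"rx":0,"ry":0,"rz":0,"grip":0.3}]'
python3 - <<'E'
from st import *
o,M=show(); to(o,M,[.4562,-.1314,.084])
E
```

```text
time: 12.1
eef_pos: [0.4578, -0.1318, 0.0893]
tool_rot: [-1.488, -0.617, 0.609]
force: [-0.5, 1.0, 0.3]
finger_gap: 0.0615
12.1 eef [ 0.4578 -0.1318  0.0893] xyaw 44.9 ydir [ 0.006 -0.003 -1.   ] F [-0.52  1.01  0.25] gap 0.0615 j [-0.35 -0.24  1.78 -0.    1.59 -1.14]
tool-delta mm [-0.8  5.3  1.5]
```

```bash
python3 -m jog '[{"dx":-1,"dy":6,"dz":1.5,"rx":0.007,"ry":0,"rz":0,"grip":0.9},{"dx":0,"dy":0,"dz":0,"rx":0,"ry":0,"rz":0,"grip":0.9},{"dx":0,"dy":0,"dz":0,"rx":0,"ry":0,"rz":0,"grip":0.9},{"dx":0,"dy":0,"dz":0,"rx":0,"ry":0,"rz":0,"grip":0.9},{"dx":0,"dy":0,"dz":0,"rx":0,"ry":0,"rz":0,"grip":0.9},{"dx":0,"dy":0,"dz":0,"rx":0,"ry":0,"rz":0,"grip":0.9},{"dx":0,"dy":0,"dz":0,"rx":0,"ry":0,"rz":0,"grip":0.9}]' 35
python3 - <<'E'
from st import *
o,M=show();
E
```

```text
time: 12.8
eef_pos: [0.4582, -0.1324, 0.0881]
tool_rot: [-1.485, -0.619, 0.608]
force: [0.8, -0.1, -0.6]
finger_gap: 0.0197
12.8 eef [ 0.4582 -0.1324  0.0881] xyaw 44.94 ydir [ 0.007  0.    -1.   ] F [ 0.8  -0.11 -0.58] gap 0.0197 j [-0.35 -0.24  1.78  0.    1.59 -1.14]
```

```bash
python3 -m jog '[{"dx":0,"dy":-15,"dz":0,"rx":0,"ry":0,"rz":0,"grip":0.9},{"dx":0,"dy":-35,"dz":0,"rx":0,"ry":0,"rz":0,"grip":0.9},{"dx":0,"dy":-35,"dz":0,"rx":0,"ry":0,"rz":0,"grip":0.9},{"dx":0,"dy":-30,"dz":0,"rx":0,"ry":0,"rz":0,"grip":0.9},{"dx":0,"dy":-15,"dz":0,"rx":0,"ry":0,"rz":0,"grip":0.9},{"dx":0,"dy":0,"dz":0,"rx":0,"ry":0,"rz":0,"grip":0.9}]' 35
python3 - <<'E'
from st import *
o,M=show(); to(o,M,[.505,.25,.20])
E
```

```text
time: 13.4
eef_pos: [0.4561, -0.1318, 0.2265]
tool_rot: [-1.484, -0.618, 0.608]
force: [0.2, 0.3, -1.7]
finger_gap: 0.0201
13.4 eef [ 0.4561 -0.1318  0.2265] xyaw 44.95 ydir [ 0.006  0.001 -1.   ] F [ 0.24  0.31 -1.66] gap 0.0201 j [-0.36 -0.25  1.55  0.    1.84 -1.14]
tool-delta mm [304.3  27.  235.8]
```

```bash
python3 -m jog '[{"dx":20,"dy":0,"dz":15,"rx":0,"ry":0,"rz":0,"grip":0.9},{"dx":32,"dy":0,"dz":25,"rx":0,"ry":0,"rz":0,"grip":0.9},{"dx":32,"dy":0,"dz":25,"rx":0,"ry":0,"rz":0,"grip":0.9},{"dx":32,"dy":0,"dz":25,"rx":0,"ry":0,"rz":0,"grip":0.9},{"dx":32,"dy":0,"dz":25,"rx":0,"ry":0,"rz":0,"grip":0.9},{"dx":32,"dy":0,"dz":25,"rx":0,"ry":0,"rz":0,"grip":0.9},{"dx":32,"dy":0,"dz":25,"rx":0,"ry":0,"rz":0,"grip":0.9},{"dx":32,"dy":0,"dz":25,"rx":0,"ry":0,"rz":0,"grip":0.9},{"dx":32,"dy":0,"dz":25,"rx":0,"ry":0,"rz":0,"grip":0.9},{"dx":20,"dy":0,"dz":15,"rx":0,"ry":0,"rz":0,"grip":0.9},{"dx":0,"dy":0,"dz":0,"rx":0,"ry":0,"rz":0,"grip":0.9}]' 35
python3 - <<'E'
from st import *
o,M=show(); to(o,M,[.505,.25,.20])
c=manip.capture("wrist"); cv2.imwrite("pics/w8.png",c["img"][...,::-1])
P,u,v=wrist_pts(c,o); np.savez("w8.npz",P=P,u=u,v=v,img=c["img"])
for n,z in dict(port_center=.04,blade_tip=o["eef_pos"][2]-.064,tool_grip=o["eef_pos"][2]+.013,release_top=.092).items():
    for d in manip.landmark_of(n,"wrist")[:3]: print(n,d["confidence"],d["location"],wrist_at_z(c,o,d["location"],z))
E
```

```text
time: 14.5
eef_pos: [0.5022, 0.2532, 0.2191]
tool_rot: [-1.485, -0.607, 0.613]
force: [0.1, -0.7, -1.2]
finger_gap: 0.0194
14.5 eef [0.5022 0.2532 0.2191] xyaw 44.68 ydir [-0.003 -0.003 -1.   ] F [ 0.09 -0.69 -1.25] gap 0.0194 j [ 0.41 -0.01  1.34 -0.    1.81 -0.37]
tool-delta mm [-0.1 19.1 -4.2]
port_center 0.68 [320.4, 129.7] [0.46176973 0.29379717 0.04      ]
blade_tip 0.5 [319.6, 205.7] [0.49842066 0.25624585 0.15509827]
blade_tip 0.39 [320.5, 211.2] [0.50199539 0.2536088  0.15509827]
tool_grip 0.74 [319.0, 255.3] [0.5017747  0.2529106  0.23209827]
release_top 0.89 [388.0, 66.5] [0.46192672 0.38337495 0.092     ]
```

View pics/w8.png

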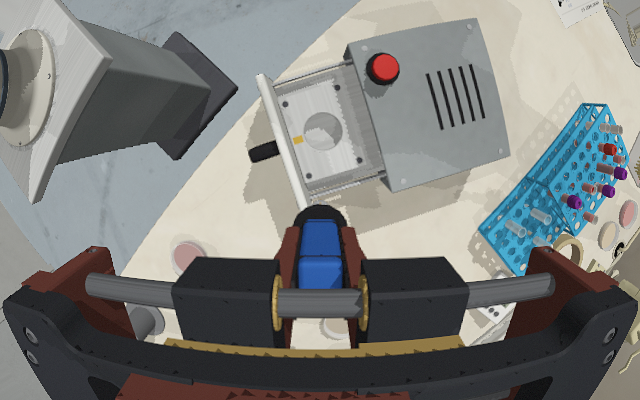

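The wrist view shows the locked tray with the hole at (323,131), the yellow mark at (298,140) and the button at (383,68). The tool's handle fills (320,240). Next I fit the hole precisely.

Run:
```python
from st import *
o,M=show(); c=manip.capture("wrist"); P,u,v=wrist_pts(c,o); he=np.array(c["hand_eye"])
m=(u>272)&(u<375)&(v>75)&(v<185)
pl=m&(abs(P[:,2]-.040)<.0025); print("plate z",pl.sum(),np.median(P[pl,2]))
ho=(u>300)&(u<346)&(v>105)&(v<157)&(P[:,2]<.036)
a=wrist_to_world(np.zeros((1,3)),he,o)[0]; d=wrist_to_world(wrist_rays(c,u[ho],v[ho]),he,o)-a
X=a+d*((.04-a[2])/d[:,2])[:,None]
print("hole",ho.sum(),X.mean(0),np.median(X,0),cv2.minEnclosingCircle((X[:,:2]*1000).astype(np.float32)), "eq diam from area",)
mask=np.zeros((400,640),np.uint8); mask[v[ho],u[ho]]=255
cn=max(cv2.findContours(mask,cv2.RETR_EXTERNAL,cv2.CHAIN_APPROX_NONE)[0],key=cv2.contourArea)[:,0]
d=wrist_to_world(wrist_rays(c,cn[:,0],cn[:,1]),he,o)-a; Y=(a+d*((.04-a[2])/d[:,2])[:,None])[:,:2]*1000
A=np.c_[2*Y,np.ones(len(Y))]; s=np.linalg.lstsq(A,(Y**2).sum(1),rcond=None)[0]; print("circ",s[:2],np.sqrt(s[2]+s[0]**2+s[1]**2))
# yellow mark
q=c["img"][v,u].astype(int); y=m&(q[:,0]>150)&(q[:,2]<110); print("mark",y.sum(),P[y].mean(0))
# chassis top yaw
t=(abs(P[:,2]-.075)<.003)&(u>345)&(u<515)&(v>10)&(v<200); r=cv2.minAreaRect((P[t][:,:2]*1000).astype(np.float32)); print(r)
r=cv2.minAreaRect((P[pl][:,:2]*1000).astype(np.float32)); print("plate",r)
b=(q[:,0]>120)&(q[:,1]<70)&(P[:,2]>.087)&(P[:,2]<.097)&(u<420)&(u>350)&(v<100); print("btn",b.sum(),P[b].mean(0),(P[b].min(0)+P[b].max(0))/2)
cv2.imwrite("pics/w8c.png",cv2.resize(c["img"][60:200,240:400],None,fx=5,fy=5,interpolation=cv2.INTER_CUBIC)[...,::-1])
```

```text
14.75 eef [0.503  0.2492 0.2208] xyaw 44.39 ydir [-0.    -0.003 -1.   ] F [-0.46 -0.53 -0.89] gap 0.0197 j [ 0.4  -0.01  1.34 -0.    1.82 -0.37]
plate z 4616 0.04004340466333818
hole 1094 [0.46472386 0.29414049 0.04      ] [0.46476235 0.29413134 0.04      ] ((464.9342346191406, 294.2259521484375), 21.062053680419922) eq diam from area
circ [464.79316344 294.09940168] 20.16191033365832
mark 60 [0.45175285 0.26878792 0.04044639]
((522.89306640625, 404.30926513671875), (150.85940551757812, 160.825927734375), 62.488468170166016)
plate ((465.27825927734375, 292.92755126953125), (74.6904525756836, 133.48190307617188), 62.16618347167969)
btn 474 [0.46023071 0.38160214 0.09198253] [0.46006612 0.38198127 0.09191874]
```

View pics/w8c.png

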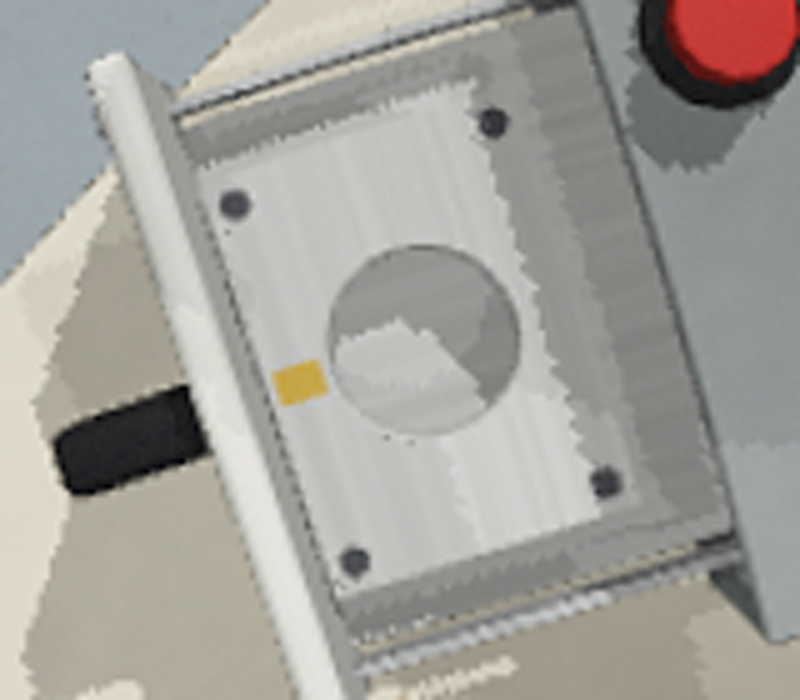

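Run:
```python
from st import *
for i in range(3):
    o,M=show(); c=manip.capture("wrist")
P,u,v=wrist_pts(c,o); T=(P-o["eef_pos"])@M*1000
q=c["img"][v,u]; hsv=cv2.cvtColor(q[None],cv2.COLOR_RGB2HSV)[0]
m=(hsv[:,0]>98)&(hsv[:,0]<130)&(hsv[:,1]>130)&(u>290)&(u<350)&(v>200)&(v<300)
t=T[m]; print(m.sum())
for y in range(-50,30,5):
    s=t[(t[:,1]>=y)&(t[:,1]<y+5)]
    if len(s)>5: print(y,len(s),"x",np.percentile(s[:,0],[2,98]).round(1),"z",np.percentile(s[:,2],[2,50,98]).round(1))
k=(hsv[:,2]<70)&(u>285)&(u<355)&(v>195)&(v<250); t=T[k]; t=t[(t[:,1]>5)&(t[:,1]<40)&(abs(t[:,0])<25)]; print("flange",len(t),t.min(0),t.max(0),np.median(t,0))
```

```text
14.8 eef [0.503  0.2492 0.221 ] xyaw 44.37 ydir [-0.    -0.003 -1.   ] F [ 0.07  0.26 -1.4 ] gap 0.0196 j [ 0.4  -0.01  1.34 -0.    1.82 -0.37]
14.85 eef [0.5031 0.2492 0.2211] xyaw 44.37 ydir [ 0.    -0.003 -1.   ] F [ 0.74 -0.48 -1.48] gap 0.0201 j [ 0.4  -0.01  1.34 -0.    1.82 -0.37]
14.9 eef [0.5031 0.2493 0.2212] xyaw 44.38 ydir [ 0.    -0.003 -1.   ] F [ 0.74 -0.72 -1.59] gap 0.0201 j [ 0.4  -0.01  1.34 -0.    1.82 -0.37]
2785
-45 1237 x [-9.3  9.3] z [-2.   5.1 10.9]
-40 244 x [-10.    9.8] z [-0.2 10.7 11.6]
-35 159 x [-8.8  8.8] z [10.  10.8 11.6]
-30 176 x [-9.3  9.3] z [ 8.8 10.9 11.5]
-25 170 x [-9.6  8.9] z [ 8.9 10.9 11.6]
-20 133 x [-9.4  9.3] z [ 9.1 11.  11.5]
-15 143 x [-9.4  9.5] z [ 8.8 10.9 11.7]
-10 120 x [-9.5  9. ] z [ 9.5 10.9 11.7]
-5 111 x [-9.4  8.9] z [ 9.2 11.1 11.6]
0 120 x [-8.9  8.9] z [ 9.  11.1 11.8]
5 80 x [-9.9  9.3] z [ 9.  11.2 11.7]
10 79 x [-7.8  8. ] z [10.4 11.2 12. ]
15 10 x [-5.6 10.6] z [ 2.8  7.7 10.1]
flange 694 [-16.67352506   8.35269982   2.73771065] [16.09100445 20.24424163 19.12373717] [ 0.01999373 17.23322336 12.67781151]
```

```bash
python3 -m jog '[{"dx":-7,"dy":15,"dz":26,"rx":0,"ry":0,"rz":0,"grip":0.9},{"dx":-7,"dy":30,"dz":26,"rx":0,"ry":0,"rz":0,"grip":0.9},{"dx":0,"dy":30,"dz":0,"rx":0,"ry":0,"rz":0,"grip":0.9},{"dx":0,"dy":8,"dz":0,"rx":0,"ry":0,"rz":0,"grip":0.9},{"dx":0,"dy":0,"dz":0,"rx":0,"ry":0,"rz":0,"grip":0.9},{"dx":0,"dy":0,"dz":0,"rx":0,"ry":0,"rz":0,"grip":0.9}]' 35
python3 - <<'E'
from st import *
o,M=show(); to(o,M,[.4572,.2767,.130])
E
```

```text
time: 15.55
eef_pos: [0.4576, 0.275, 0.1395]
tool_rot: [-1.488, -0.606, 0.597]
force: [0.2, 0.3, -1.0]
finger_gap: 0.0201
15.55 eef [0.4576 0.275  0.1395] xyaw 44.05 ydir [ 0.006 -0.    -1.   ] F [ 0.24  0.28 -1.01] gap 0.0201 j [ 0.48 -0.09  1.56 -0.    1.67 -0.29]
tool-delta mm [0.9 9.5 1.5]
```

```bash
python3 -m jog '[{"dx":1,"dy":10,"dz":1.5,"rx":0,"ry":0,"rz":0,"grip":0.9},{"dx":0,"dy":10,"dz":0,"rx":0,"ry":0,"rz":0,"grip":0.9},{"dx":0,"dy":3,"dz":0,"rx":0,"ry":0,"rz":0,"grip":0.9},{"dx":0,"dy":0,"dz":0,"rx":0,"ry":0,"rz":0,"grip":0.9},{"dx":0,"dy":0,"dz":0,"rx":0,"ry":0,"rz":0,"grip":0.9}]' 35
python3 - <<'E'
from st import *
o,M=show(); to(o,M,[.4572,.2767,.108])
c=manip.capture("wrist"); cv2.imwrite("pics/w9.png",cv2.resize(c["img"][60:260,200:440],None,fx=3,fy=3,interpolation=cv2.INTER_CUBIC)[...,::-1]); show()
E
```

```text
time: 16.05
eef_pos: [0.4599, 0.277, 0.1184]
tool_rot: [-1.488, -0.609, 0.591]
force: [-0.6, -0.3, -1.3]
finger_gap: 0.0198
16.05 eef [0.4599 0.277  0.1184] xyaw 43.95 ydir [ 0.011  0.002 -1.   ] F [-0.58 -0.32 -1.32] gap 0.0198 j [ 0.48 -0.08  1.59 -0.    1.62 -0.29]
tool-delta mm [-2.3 10.4  1.8]
16.1 eef [0.4599 0.277  0.1184] xyaw 43.95 ydir [ 0.011  0.002 -1.   ] F [ 0.53 -0.26 -1.31] gap 0.0199 j [ 0.48 -0.08  1.59 -0.    1.62 -0.29]
```

View pics/w9.png

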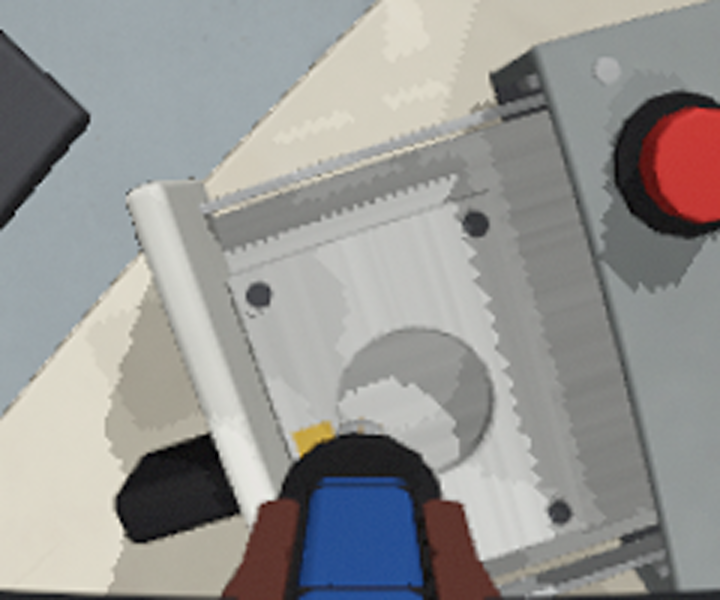

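```bash
cat > tip.py <<'E'
from st import *
import sys
PORT=np.array([.4648,.2942]); YAW=np.radians(62.3)
xc=np.array([np.cos(YAW),np.sin(YAW)]); yc=np.array([-np.sin(YAW),np.cos(YAW)])
TT=np.array([-.0004,.064,.0014])
def tipinfo(angs,r=.0185,z=.108):
    o,M=show(); tip=o["eef_pos"]+M@TT; d=tip[:2]-PORT; x,y=d@xc*1000,d@yc*1000
    print("tip in port frame",round(x,1),round(y,1),"r",round(np.hypot(x,y),1),"cw ang",round(np.degrees(np.arctan2(y,-x))%360,1),"tipz(undefl)",tip[2].round(4))
    prev=tip
    for a in angs:
        t=np.radians(a); p=PORT-r*np.cos(t)*xc+r*np.sin(t)*yc
        tgt=np.array([*p,z-.064]); print(a,"delta tool", (M.T@(tgt-prev)*1000).round(1)); prev=tgt
if __name__=="__main__": tipinfo([float(a) for a in sys.argv[1:]])
E
python3 -m jog '[{"dx":-3,"dy":5,"dz":1.5,"rx":0,"ry":0,"rz":0.004,"grip":0.9},{"dx":0,"dy":4,"dz":0,"rx":0,"ry":0,"rz":0,"grip":0.9},{"dx":0,"dy":2,"dz":0,"rx":0,"ry":0,"rz":0,"grip":0.9},{"dx":0,"dy":0,"dz":0,"rx":0,"ry":0,"rz":0,"grip":0.9},{"dx":0,"dy":0,"dz":0,"rx":0,"ry":0,"rz":0,"grip":0.9}]' 35
python3 tip.py 0 25 51
```

```text
time: 16.6
eef_pos: [0.4573, 0.2764, 0.1087]
tool_rot: [-1.489, -0.609, 0.592]
force: [0.1, -0.5, 1.3]
finger_gap: 0.0196
16.6 eef [0.4573 0.2764 0.1087] xyaw 43.95 ydir [ 0.011  0.001 -1.   ] F [ 0.1  -0.45  1.33] gap 0.0196 j [ 0.48 -0.09  1.61 -0.    1.61 -0.28]
tip in port frame -18.8 -0.8 r 18.8 cw ang 357.7 tipz(undefl) 0.0447
0.0 delta tool [0.1 0.7 0.8]
25.0 delta tool [-0.8 -0.1  8. ]
51.0 delta tool [ 2.8 -0.   7.8]
```

```bash
python3 -m jog '[{"dx":-0.4,"dy":0.7,"dz":4.4,"rx":0,"ry":0,"rz":0,"grip":0.9},{"dx":-0.4,"dy":0,"dz":4.4,"rx":0,"ry":0,"rz":0,"grip":0.9},{"dx":1.4,"dy":0,"dz":4,"rx":0,"ry":0,"rz":0,"grip":0.9},{"dx":1.4,"dy":0,"dz":3.8,"rx":0,"ry":0,"rz":0,"grip":0.9},{"dx":0,"dy":0,"dz":0,"rx":0,"ry":0,"rz":0,"grip":0.9},{"dx":0,"dy":0,"dz":0,"rx":0,"ry":0,"rz":0,"grip":0.9}]' 35
python3 tip.py 51 77 103
```

```text
time: 17.2
eef_pos: [0.4484, 0.2913, 0.1093]
tool_rot: [-1.491, -0.613, 0.587]
force: [1.8, -0.4, 1.0]
finger_gap: 0.0197
17.2 eef [0.4484 0.2913 0.1093] xyaw 43.94 ydir [ 0.017  0.002 -1.   ] F [ 1.76 -0.42  1.01] gap 0.0197 j [ 0.52 -0.09  1.61 -0.01  1.6  -0.25]
tip in port frame -9.5 13.8 r 16.7 cw ang 55.4 tipz(undefl) 0.0453
51.0 delta tool [-2.2  1.2 -0.1]
77.0 delta tool [6.  0.  5.8]
103.0 delta tool [7.9 0.1 2.6]
```

```bash
python3 -m jog '[{"dx":0.8,"dy":1,"dz":2.9,"rx":0,"ry":0,"rz":0.008,"grip":0.9},{"dx":2,"dy":0.3,"dz":2.9,"rx":0,"ry":0,"rz":0,"grip":0.9},{"dx":3.5,"dy":0.2,"dz":1.3,"rx":0,"ry":0,"rz":0,"grip":0.9},{"dx":3.4,"dy":0.2,"dz":1.3,"rx":0,"ry":0,"rz":0,"grip":0.9},{"dx":0,"dy":0,"dz":0,"rx":0,"ry":0,"rz":0,"grip":0.9},{"dx":0,"dy":0,"dz":0,"rx":0,"ry":0,"rz":0,"grip":0.9}]' 35
python3 tip.py 103 129 154
```

```text
time: 17.8
eef_pos: [0.4498, 0.3042, 0.1075]
tool_rot: [-1.496, -0.606, 0.594]
force: [0.5, -2.0, 2.5]
finger_gap: 0.0202
17.8 eef [0.4498 0.3042 0.1075] xyaw 43.9 ydir [ 0.01  -0.006 -1.   ] F [ 0.53 -1.96  2.47] gap 0.0202 j [ 0.54 -0.06  1.59 -0.01  1.61 -0.23]
tip in port frame 1.9 18.6 r 18.7 cw ang 95.9 tipz(undefl) 0.0435
103.0 delta tool [ 2.3 -0.5  0.1]
129.0 delta tool [ 8.3  0.  -1.1]
154.0 delta tool [ 6.7  0.1 -4.4]
```

```bash
python3 -m jog '[{"dx":4.5,"dy":-0.4,"dz":0,"rx":0.006,"ry":0,"rz":0,"grip":0.9},{"dx":4.5,"dy":0,"dz":-0.8,"rx":0,"ry":0,"rz":0,"grip":0.9},{"dx":3.8,"dy":0,"dz":-2,"rx":0,"ry":0,"rz":0,"grip":0.9},{"dx":3,"dy":0,"dz":-2.4,"rx":0,"ry":0,"rz":0,"grip":0.9},{"dx":0,"dy":0,"dz":0,"rx":0,"ry":0,"rz":0,"grip":0.9},{"dx":0,"dy":0,"dz":0,"rx":0,"ry":0,"rz":0,"grip":0.9}]' 35
python3 tip.py 154 180 206
```

```text
time: 18.4
eef_pos: [0.4647, 0.3117, 0.1072]
tool_rot: [-1.489, -0.6, 0.599]
force: [-0.6, -1.8, 2.1]
finger_gap: 0.0198
18.4 eef [0.4647 0.3117 0.1072] xyaw 43.91 ydir [ 0.001 -0.003 -1.   ] F [-0.63 -1.8   2.08] gap 0.0198 j [ 0.53 -0.01  1.54 -0.    1.61 -0.23]
tip in port frame 15.4 9.6 r 18.1 cw ang 148.2 tipz(undefl) 0.0432
154.0 delta tool [ 1.6 -0.8 -1. ]
180.0 delta tool [ 4.3  0.  -7.1]
206.0 delta tool [ 0.8  0.  -8.3]
```

```bash
python3 -m jog '[{"dx":3,"dy":-0.5,"dz":-3.6,"rx":0,"ry":0,"rz":-0.005,"grip":0.9},{"dx":2.5,"dy":0,"dz":-4.2,"rx":0,"ry":0,"rz":0,"grip":0.9},{"dx":0.8,"dy":0,"dz":-4.4,"rx":0,"ry":0,"rz":0,"grip":0.9},{"dx":0.2,"dy":0,"dz":-3.8,"rx":0,"ry":0,"rz":0,"grip":0.9},{"dx":0,"dy":0,"dz":0,"rx":0,"ry":0,"rz":0,"grip":0.9},{"dx":0,"dy":0,"dz":0,"rx":0,"ry":0,"rz":0,"grip":0.9}]' 35
python3 tip.py 206 232 257
```

```text
time: 19.0
eef_pos: [0.4804, 0.3047, 0.1074]
tool_rot: [-1.485, -0.602, 0.598]
force: [-2.4, -0.3, 1.5]
finger_gap: 0.0201
19.0 eef [0.4804 0.3047 0.1074] xyaw 43.95 ydir [ 0.002  0.003 -1.   ] F [-2.38 -0.29  1.53] gap 0.0201 j [ 0.5   0.01  1.52  0.    1.61 -0.26]
tip in port frame 16.8 -7.5 r 18.4 cw ang 204.1 tipz(undefl) 0.0434
206.0 delta tool [ 0.  -0.6 -0.6]
232.0 delta tool [-2.9 -0.  -7.8]
257.0 delta tool [-5.8 -0.  -5.5]
```

```bash
python3 -m jog '[{"dx":-0.8,"dy":-0.3,"dz":-4.4,"rx":0,"ry":0,"rz":-0.003,"grip":0.9},{"dx":-1.8,"dy":0,"dz":-4.2,"rx":0,"ry":0,"rz":0,"grip":0.9},{"dx":-2.8,"dy":0,"dz":-2.8,"rx":0,"ry":0,"rz":0,"grip":0.9},{"dx":-2.8,"dy":0,"dz":-2.4,"rx":0,"ry":0,"rz":0,"grip":0.9},{"dx":0,"dy":0,"dz":0,"rx":0,"ry":0,"rz":0,"grip":0.9},{"dx":0,"dy":0,"dz":0,"rx":0,"ry":0,"rz":0,"grip":0.9}]' 35
python3 tip.py 257 283 309
```

```text
time: 19.6
eef_pos: [0.4846, 0.2889, 0.1083]
tool_rot: [-1.481, -0.607, 0.593]
force: [-2.4, 1.2, 1.3]
finger_gap: 0.0199
19.6 eef [0.4846 0.2889 0.1083] xyaw 43.99 ydir [ 0.006  0.008 -1.   ] F [-2.39  1.16  1.34] gap 0.0199 j [ 0.47 -0.01  1.53  0.    1.61 -0.29]
tip in port frame 5.3 -18.6 r 19.4 cw ang 254.2 tipz(undefl) 0.0443
257.0 delta tool [-1.2  0.3  0.2]
283.0 delta tool [-7.9 -0.1 -2.6]
309.0 delta tool [-8.2 -0.1  1.1]
```

```bash
python3 -m jog '[{"dx":-4.4,"dy":0.5,"dz":-1,"rx":0,"ry":0,"rz":0.005,"grip":0.9},{"dx":-4.3,"dy":0.2,"dz":-1,"rx":0,"ry":0,"rz":0,"grip":0.9},{"dx":-4.1,"dy":0,"dz":0.5,"rx":0,"ry":0,"rz":0,"grip":0.9},{"dx":-4,"dy":0,"dz":0.6,"rx":0,"ry":0,"rz":0,"grip":0.9},{"dx":0,"dy":0,"dz":0,"rx":0,"ry":0,"rz":0,"grip":0.9},{"dx":0,"dy":0,"dz":0,"rx":0,"ry":0,"rz":0,"grip":0.9}]' 35
python3 tip.py 309 335 360
```

```text
time: 20.2
eef_pos: [0.4727, 0.2764, 0.1079]
tool_rot: [-1.482, -0.605, 0.595]
force: [-0.5, 1.7, 2.0]
finger_gap: 0.0203
20.2 eef [0.4727 0.2764 0.1079] xyaw 44.01 ydir [ 0.004  0.006 -1.   ] F [-0.5   1.69  1.99] gap 0.0203 j [ 0.46 -0.05  1.58  0.    1.61 -0.3 ]
tip in port frame -11.5 -13.9 r 18.0 cw ang 309.7 tipz(undefl) 0.0439
309.0 delta tool [ 0.  -0.1 -0.5]
335.0 delta tool [-6.9 -0.   4.6]
360.0 delta tool [-4.1 -0.   6.9]
```

```bash
python3 -m jog '[{"dx":-3.6,"dy":0,"dz":1.9,"rx":0,"ry":0,"rz":0,"grip":0.9},{"dx":-3.4,"dy":0,"dz":2.3,"rx":0,"ry":0,"rz":0,"grip":0.9},{"dx":-2.2,"dy":0,"dz":3.4,"rx":0,"ry":0,"rz":0,"grip":0.9},{"dx":-1.8,"dy":0,"dz":3.4,"rx":0,"ry":0,"rz":0,"grip":0.9},{"dx":0,"dy":0,"dz":0.5,"rx":0,"ry":0,"rz":0,"grip":0.9},{"dx":0,"dy":0,"dz":0,"rx":0,"ry":0,"rz":0,"grip":0.9},{"dx":0,"dy":0,"dz":0,"rx":0,"ry":0,"rz":0,"grip":0.9}]' 35
python3 tip.py 360 380
```

```text
time: 20.9
eef_pos: [0.457, 0.2769, 0.1084]
tool_rot: [-1.484, -0.609, 0.592]
force: [1.4, 0.6, 1.9]
finger_gap: 0.0198
20.9 eef [0.457  0.2769 0.1084] xyaw 43.99 ydir [ 0.009  0.006 -1.   ] F [1.39 0.64 1.89] gap 0.0198 j [ 0.48 -0.09  1.61  0.    1.61 -0.29]
tip in port frame -18.2 -0.0 r 18.2 cw ang 360.0 tipz(undefl) 0.0444
360.0 delta tool [-0.3  0.4 -0.1]
380.0 delta tool [-0.9 -0.   6.4]
```

```bash
python3 -m jog '[{"dx":0,"dy":-15,"dz":0,"rx":0,"ry":0,"rz":0.002,"grip":0.9},{"dx":0,"dy":-35,"dz":0,"rx":0,"ry":0,"rz":0,"grip":0.9},{"dx":0,"dy":-35,"dz":0,"rx":0,"ry":0,"rz":0,"grip":0.9},{"dx":0,"dy":-25,"dz":0,"rx":0,"ry":0,"rz":0,"grip":0.9},{"dx":0,"dy":0,"dz":0,"rx":0,"ry":0,"rz":0,"grip":0.9},{"dx":0,"dy":0,"dz":0,"rx":0,"ry":0,"rz":0,"grip":0.9}]' 35
python3 - <<'E'
from st import *
o,M=show(); c=manip.capture("wrist"); cv2.imwrite("pics/w10.png",c["img"][...,::-1])
P,u,v=wrist_pts(c,o); T=(P-o["eef_pos"])@M*1000
q=c["img"][v,u]; hsv=cv2.cvtColor(q[None],cv2.COLOR_RGB2HSV)[0]
m=(hsv[:,0]>98)&(hsv[:,0]<130)&(hsv[:,1]>130)&(u>290)&(u<350)&(v>200)&(v<300)
t=T[m]; s=t[(t[:,2]>8)&(t[:,1]>-35)&(t[:,1]<12)]; print(np.polyfit(s[:,1],s[:,2],1), "top",np.percentile(t[:,1],[1,5,20]))
to(o,M,[.4575,-.132,.22])
E
```

```text
time: 21.5
eef_pos: [0.4532, 0.2734, 0.22]
tool_rot: [-1.489, -0.594, 0.605]
force: [-0.5, -0.8, -2.3]
finger_gap: 0.02
21.5 eef [0.4532 0.2734 0.22  ] xyaw 43.91 ydir [-0.006 -0.005 -1.   ] F [-0.52 -0.83 -2.32] gap 0.02 j [ 0.48 -0.09  1.42 -0.    1.82 -0.29]
[4.90183157e-03 1.09416930e+01] top [-43.8936468  -43.36137344 -42.62022427]
tool-delta mm [-278.     1.9 -295. ]
```

View pics/w10.png

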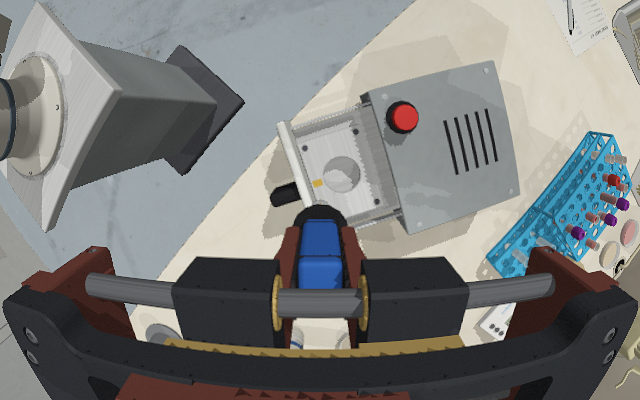

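```bash
python3 -m jog '[{"dx":-15,"dy":0,"dz":-16,"rx":0,"ry":0,"rz":-0.012,"grip":0.9},{"dx":-29,"dy":0,"dz":-31,"rx":0,"ry":-0.015,"rz":0,"grip":0.9},{"dx":-29,"dy":0,"dz":-31,"rx":0,"ry":0,"rz":0,"grip":0.9},{"dx":-29,"dy":0,"dz":-31,"rx":0,"ry":0,"rz":0,"grip":0.9},{"dx":-29,"dy":0,"dz":-31,"rx":0,"ry":0,"rz":0,"grip":0.9},{"dx":-29,"dy":0,"dz":-31,"rx":0,"ry":0,"rz":0,"grip":0.9},{"dx":-29,"dy":0,"dz":-31,"rx":0,"ry":0,"rz":0,"grip":0.9},{"dx":-29,"dy":0,"dz":-31,"rx":0,"ry":0,"rz":0,"grip":0.9},{"dx":-29,"dy":0,"dz":-31,"rx":0,"ry":0,"rz":0,"grip":0.9},{"dx":-17,"dy":0,"dz":-18,"rx":0,"ry":0,"rz":0,"grip":0.9},{"dx":0,"dy":0,"dz":0,"rx":0,"ry":0,"rz":0,"grip":0.9},{"dx":0,"dy":0,"dz":0,"rx":0,"ry":0,"rz":0,"grip":0.9}]' 35
python3 - <<'E'
from st import *
o,M=show(); to(o,M,[.4580,-.1324,.165])
E
```

```text
time: 22.75
eef_pos: [0.454, -0.1268, 0.1927]
tool_rot: [-1.464, -0.584, 0.638]
force: [-0.4, -0.3, -1.4]
finger_gap: 0.0196
22.75 eef [ 0.454  -0.1268  0.1927] xyaw 44.94 ydir [-0.038  0.004 -0.999] F [-0.44 -0.33 -1.4 ] gap 0.0196 j [-0.34 -0.22  1.59 -0.01  1.82 -1.12]
tool-delta mm [-0.5 27.5 -7.6]
```

```bash
python3 -m jog '[{"dx":-0.5,"dy":12,"dz":-6,"rx":-0.035,"ry":0,"rz":-0.029,"grip":0.9},{"dx":0,"dy":10,"dz":-1,"rx":0,"ry":0,"rz":0,"grip":0.9},{"dx":0,"dy":0,"dz":0,"rx":0,"ry":0,"rz":0,"grip":0.9},{"dx":0,"dy":0,"dz":0,"rx":0,"ry":0,"rz":0,"grip":0.9}]' 35
python3 - <<'E'
from st import *
o,M=show(); to(o,M,[.4580,-.1324,.15]); tip=o["eef_pos"]+M@np.array([-.0004,.064,.0014]); print(tip)
E
```

```text
time: 23.15
eef_pos: [0.4574, -0.1278, 0.1669]
tool_rot: [-1.48, -0.619, 0.614]
force: [1.1, -0.1, -1.0]
finger_gap: 0.0201
23.15 eef [ 0.4574 -0.1278  0.1669] xyaw 45.17 ydir [ 0.002  0.003 -1.   ] F [ 1.12 -0.07 -1.04] gap 0.0201 j [-0.35 -0.25  1.66  0.    1.74 -1.13]
tool-delta mm [-2.9 16.9 -3.7]
[ 0.45625242 -0.12696077  0.10289612]
```

```bash
python3 -m jog '[{"dx":-3,"dy":6,"dz":-3,"rx":0,"ry":0,"rz":0,"grip":0.9},{"dx":0,"dy":6,"dz":0,"rx":0,"ry":0,"rz":0,"grip":0.9},{"dx":0,"dy":0,"dz":0,"rx":0,"ry":0,"rz":0,"grip":0.9}]' 35
python3 - <<'E'
from st import *
o,M=show(); tip=o["eef_pos"]+M@np.array([-.0004,.064,.0014]); print(tip, (M.T@(np.array([.4562,-.1314,.05])-tip)*1000).round(1))
c=manip.capture("wrist"); cv2.imwrite("pics/w11.png",cv2.resize(c["img"][60:260,200:440],None,fx=3,fy=3)[...,::-1])
c=manip.capture("scene"); cv2.imwrite("pics/s11.png",cv2.resize(c["img"][170:280,290:420],None,fx=5,fy=5,interpolation=cv2.INTER_CUBIC)[...,::-1])
E
```

```text
time: 23.45
eef_pos: [0.4579, -0.1312, 0.1546]
tool_rot: [-1.479, -0.62, 0.615]
force: [-0.7, -0.1, -2.5]
finger_gap: 0.0198
23.45 eef [ 0.4579 -0.1312  0.1546] xyaw 45.3 ydir [ 0.002  0.003 -1.   ] F [-0.66 -0.08 -2.5 ] gap 0.0198 j [-0.35 -0.25  1.67  0.    1.72 -1.14]
[ 0.45680575 -0.13030706  0.09060854] [-1.3 40.6 -0.4]
```

View pics/w11.png

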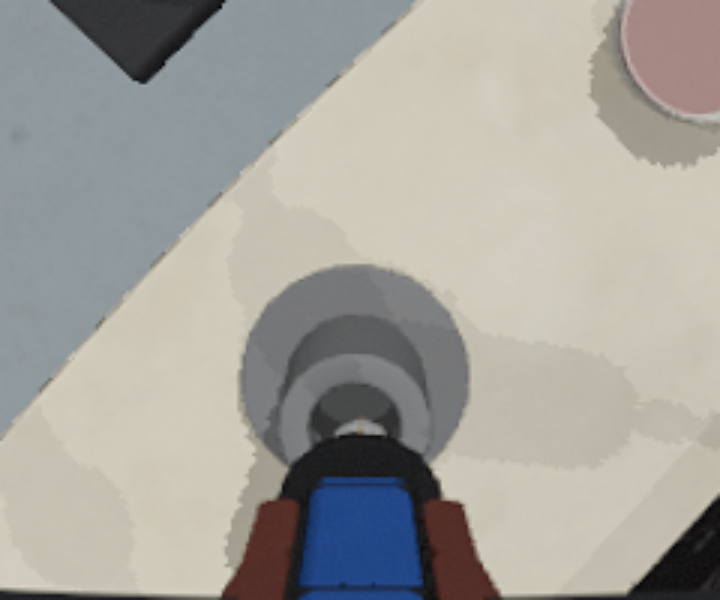

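View pics/s11.png

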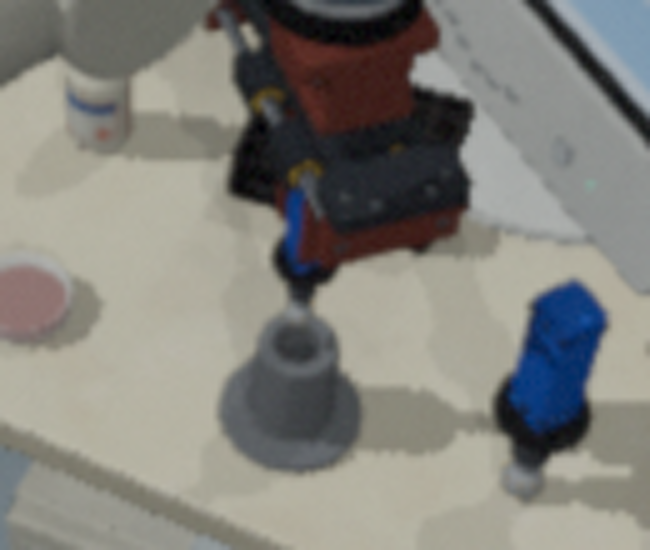

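The blade is lined up over the tube's bore: the tip is at (360,427) and the bore at (357,412) in the wrist crop. I'm lowering it.

```bash
python3 -m jog '[{"dx":-1.5,"dy":12,"dz":-0.4,"rx":0,"ry":0,"rz":0,"grip":0.9},{"dx":0,"dy":14,"dz":0,"rx":0,"ry":0,"rz":0,"grip":0.9},{"dx":-0.5,"dy":10,"dz":0,"rx":0,"ry":0,"rz":0,"grip":0.9},{"dx":0,"dy":0,"dz":0,"rx":0,"ry":0,"rz":0,"grip":0.9},{"dx":0,"dy":0,"dz":0,"rx":0,"ry":0,"rz":0,"grip":0.9}]' 35
python3 - <<'E'
from st import *
o,M=show(); tip=o["eef_pos"]+M@np.array([-.0004,.064,.0014]); print(tip, (M.T@(np.array([.4562,-.1314,.024])-tip)*1000).round(1))
E
```

```text
time: 24.05
eef_pos: [0.4567, -0.1332, 0.1156]
tool_rot: [-1.48, -0.62, 0.615]
force: [0.3, 0.4, -1.3]
finger_gap: 0.02
24.05 eef [ 0.4567 -0.1332  0.1156] xyaw 45.26 ydir [ 0.002  0.003 -1.   ] F [ 0.3   0.4  -1.29] gap 0.02 j [-0.36 -0.24  1.74  0.    1.65 -1.15]
[ 0.45554779 -0.13229355  0.05159425] [ 1.  27.6  0.2]
```

```bash
python3 -m jog '[{"dx":0.8,"dy":10,"dz":0,"rx":0,"ry":0,"rz":0,"grip":0.9},{"dx":0,"dy":10,"dz":0,"rx":0,"ry":0,"rz":0,"grip":0.9},{"dx":0,"dy":5,"dz":0,"rx":0,"ry":0,"rz":0,"grip":0.9},{"dx":0,"dy":0,"dz":0,"rx":0,"ry":0,"rz":0,"grip":0.9},{"dx":0,"dy":0,"dz":0,"rx":0,"ry":0,"rz":0,"grip":0.9}]' 35
python3 - <<'E'
from st import *
o,M=show(); tip=o["eef_pos"]+M@np.array([-.0004,.064,.0014]); print(tip, (M.T@(np.array([.4562,-.1314,.024])-tip)*1000).round(1))
E
```

```text
time: 24.55
eef_pos: [0.4575, -0.1324, 0.0885]
tool_rot: [-1.48, -0.62, 0.615]
force: [1.0, -0.8, -1.0]
finger_gap: 0.0197
24.55 eef [ 0.4575 -0.1324  0.0885] xyaw 45.26 ydir [ 0.002  0.003 -1.   ] F [ 1.03 -0.83 -1.03] gap 0.0197 j [-0.36 -0.23  1.78  0.    1.6  -1.15]
[ 0.45634446 -0.13158016  0.02452361] [0.  0.5 0.2]
```

```bash
python3 -m jog '[{"dx":0,"dy":0.7,"dz":0,"rx":0,"ry":0,"rz":0,"grip":0.9},{"dx":0,"dy":0,"dz":0,"rx":0,"ry":0,"rz":0,"grip":0.3},{"dx":0,"dy":0,"dz":0,"rx":0,"ry":0,"rz":0,"grip":0.3},{"dx":0,"dy":0,"dz":0,"rx":0,"ry":0,"rz":0,"grip":0.3},{"dx":0,"dy":0,"dz":0,"rx":0,"ry":0,"rz":0,"grip":0.3},{"dx":0,"dy":0,"dz":0,"rx":0,"ry":0,"rz":0,"grip":0.3},{"dx":0,"dy":-15,"dz":0,"rx":0,"ry":0,"rz":0,"grip":0.3},{"dx":0,"dy":-35,"dz":0,"rx":0,"ry":0,"rz":0,"grip":0.3},{"dx":0,"dy":-40,"dz":0,"rx":0,"ry":0,"rz":0,"grip":0.3},{"dx":0,"dy":-30,"dz":0,"rx":0,"ry":0,"rz":0,"grip":0.3},{"dx":0,"dy":0,"dz":0,"rx":0,"ry":0,"rz":0,"grip":0.3},{"dx":0,"dy":0,"dz":0,"rx":0,"ry":0,"rz":0,"grip":0.3}]' 35
python3 - <<'E'
from st import *
o,M=show(); c=manip.capture("wrist"); cv2.imwrite("pics/w12.png",c["img"][...,::-1])
P,u,v=wrist_pts(c,o); q=c["img"][v,u]; hsv=cv2.cvtColor(q[None],cv2.COLOR_RGB2HSV)[0]
m=(hsv[:,0]>98)&(hsv[:,0]<130)&(hsv[:,1]>130)&(P[:,2]>.12)&(P[:,2]<.145)&(np.hypot(P[:,0]-.456,P[:,1]+.131)<.03); t=P[m]
t2=t[t[:,2]>np.median(t[:,2])-.002]; print(m.sum(),cv2.minAreaRect((t2[:,:2]*1000).astype(np.float32)),np.median(t2[:,2]))
to(o,M,[.4602,.3818,.20])
E
```

```text
time: 25.75
eef_pos: [0.4572, -0.1328, 0.2185]
tool_rot: [-1.483, -0.623, 0.612]
force: [0.1, 0.6, -0.6]
finger_gap: 0.0612
25.75 eef [ 0.4572 -0.1328  0.2185] xyaw 45.27 ydir [ 0.007  0.001 -1.   ] F [ 0.12  0.56 -0.61] gap 0.0612 j [-0.36 -0.25  1.56  0.    1.82 -1.15]
546 ((456.0072326660156, -131.30213928222656), (19.31502914428711, 19.369487762451172), 45.875213623046875) 0.13052731314230903
tool-delta mm [367.6  18.9 360.1]
```

View pics/w12.png

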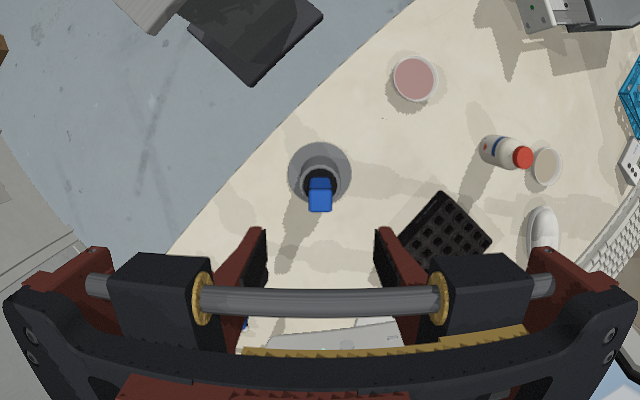

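```bash
python3 -m jog '[{"dx":15,"dy":0,"dz":15,"rx":0,"ry":0,"rz":0,"grip":1},{"dx":31,"dy":0,"dz":30,"rx":0,"ry":0,"rz":0,"grip":1},{"dx":31,"dy":0,"dz":30,"rx":0,"ry":0,"rz":0,"grip":1},{"dx":31,"dy":0,"dz":30,"rx":0,"ry":0,"rz":0,"grip":1},{"dx":31,"dy":0,"dz":30,"rx":0,"ry":0,"rz":0,"grip":1},{"dx":31,"dy":0,"dz":30,"rx":0,"ry":0,"rz":0,"grip":1},{"dx":31,"dy":0,"dz":30,"rx":0,"ry":0,"rz":0,"grip":1},{"dx":31,"dy":0,"dz":30,"rx":0,"ry":0,"rz":0,"grip":1},{"dx":31,"dy":0,"dz":30,"rx":0,"ry":0,"rz":0,"grip":1},{"dx":31,"dy":0,"dz":30,"rx":0,"ry":0,"rz":0,"grip":1},{"dx":31,"dy":0,"dz":30,"rx":0,"ry":0,"rz":0,"grip":1},{"dx":25,"dy":0,"dz":25,"rx":0,"ry":0,"rz":0,"grip":1},{"dx":15,"dy":0,"dz":15,"rx":0,"ry":0,"rz":0,"grip":1},{"dx":0,"dy":0,"dz":0,"rx":0,"ry":0,"rz":0,"grip":1},{"dx":0,"dy":0,"dz":0,"rx":0,"ry":0,"rz":0,"grip":1}]' 10
python3 - <<'E'
from st import *
o,M=show(); to(o,M,[.4602,.3818,.12])
E
```

```text
time: 27.3
eef_pos: [0.4536, 0.3933, 0.1906]
tool_rot: [-1.483, -0.59, 0.64]
force: [0.6, -0.4, -0.5]
finger_gap: 0.0002
27.3 eef [0.4536 0.3933 0.1906] xyaw 45.06 ydir [-0.028 -0.013 -1.   ] F [ 0.6  -0.36 -0.46] gap 0.0002 j [ 0.65  0.12  1.26  0.01  1.8  -0.13]
tool-delta mm [ -1.5  70.5 -13.5]
```

```bash
python3 -m jog '[{"dx":-1.5,"dy":20,"dz":-10,"rx":-0.011,"ry":0,"rz":-0.029,"grip":1},{"dx":0,"dy":25,"dz":-3,"rx":0,"ry":0,"rz":0,"grip":1},{"dx":0,"dy":20,"dz":0,"rx":0,"ry":0,"rz":0,"grip":1},{"dx":0,"dy":0,"dz":0,"rx":0,"ry":0,"rz":0,"grip":1},{"dx":0,"dy":0,"dz":0,"rx":0,"ry":0,"rz":0,"grip":1}]' 10
python3 - <<'E'
from st import *
o,M=show(); to(o,M,[.4602,.3818,.092])
c=manip.capture("wrist"); cv2.imwrite("pics/w13.png",c["img"][...,::-1])
E
```

```text
time: 27.8
eef_pos: [0.462, 0.3759, 0.1226]
tool_rot: [-1.486, -0.61, 0.612]
force: [-0.3, 0.8, 0.8]
finger_gap: 0.0004
27.8 eef [0.462  0.3759 0.1226] xyaw 44.75 ydir [-0.    -0.003 -1.   ] F [-0.35  0.78  0.81] gap 0.0004 j [ 0.63  0.08  1.41 -0.    1.64 -0.15]
tool-delta mm [ 2.9 30.6  5.5]
```

View pics/w13.png

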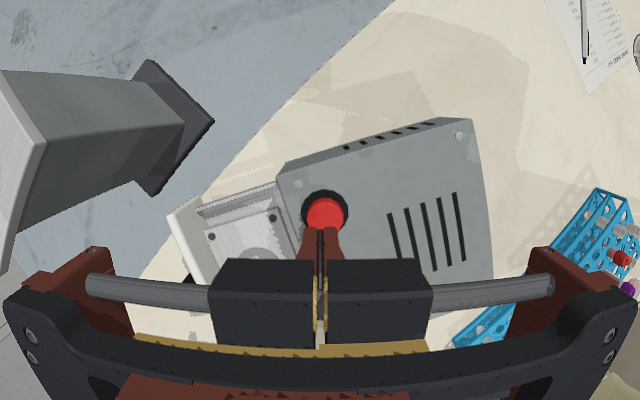

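```bash
python3 -m jog '[{"dx":3,"dy":8,"dz":5.5,"rx":0,"ry":0,"rz":0,"grip":1},{"dx":0,"dy":10,"dz":0,"rx":0,"ry":0,"rz":0,"grip":1},{"dx":0,"dy":8,"dz":0,"rx":0,"ry":0,"rz":0,"grip":1},{"dx":0,"dy":0,"dz":0,"rx":0,"ry":0,"rz":0,"grip":1}]' 10
python3 - <<'E'
from st import *
o,M=show(); to(o,M,[.4602,.3818,.085])
E
```

```text
time: 28.25
eef_pos: [0.4613, 0.3829, 0.0978]
tool_rot: [-1.485, -0.613, 0.608]
force: [0.0, 0.2, 0.7]
finger_gap: 0.0002
28.25 eef [0.4613 0.3829 0.0978] xyaw 44.74 ydir [ 0.004 -0.    -1.   ] F [0.   0.23 0.72] gap 0.0002 j [ 0.64  0.1   1.44 -0.    1.6  -0.14]
tool-delta mm [-1.6 12.8  0. ]
```

```bash
python3 -m jog '[{"dx":-1.5,"dy":5,"dz":0,"rx":0,"ry":0,"rz":0,"grip":1},{"dx":0,"dy":5,"dz":0,"rx":0,"ry":0,"rz":0,"grip":1},{"dx":0,"dy":3,"dz":0,"rx":0,"ry":0,"rz":0,"grip":1},{"dx":0,"dy":1,"dz":0,"rx":0,"ry":0,"rz":0,"grip":1},{"dx":0,"dy":0,"dz":0,"rx":0,"ry":0,"rz":0,"grip":1}]' 10
python3 - <<'E'
from st import *
show(); c=manip.capture("wrist"); cv2.imwrite("pics/w14.png",c["img"][...,::-1])
E
```

```text
time: 28.75
eef_pos: [0.4605, 0.3822, 0.0855]
tool_rot: [-1.485, -0.615, 0.606]
force: [-2.1, -1.4, 4.7]
finger_gap: 0.0005
28.75 eef [0.4605 0.3822 0.0855] xyaw 44.76 ydir [ 0.006  0.001 -1.   ] F [-2.09 -1.4   4.71] gap 0.0005 j [ 0.64  0.1   1.47 -0.    1.57 -0.14]
```

View pics/w14.png

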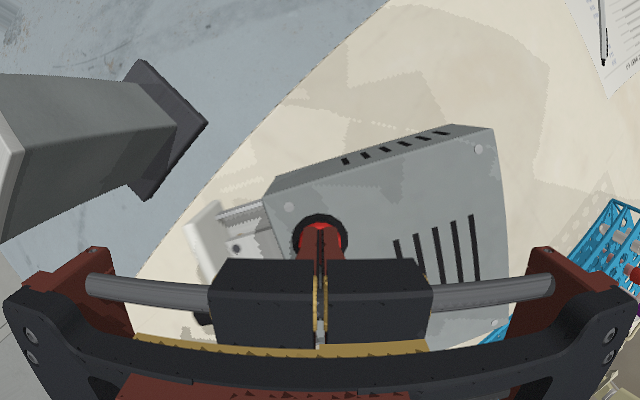

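The tray is already moving in: its panel has gone from (180,235) to (205,250). I'm holding the button, then lifting.

```bash
python3 -m jog '[{"dx":0,"dy":0.5,"dz":0,"rx":0,"ry":0,"rz":0,"grip":1},{"dx":0,"dy":0,"dz":0,"rx":0,"ry":0,"rz":0,"grip":1},{"dx":0,"dy":0,"dz":0,"rx":0,"ry":0,"rz":0,"grip":1},{"dx":0,"dy":0,"dz":0,"rx":0,"ry":0,"rz":0,"grip":1},{"dx":0,"dy":0,"dz":0,"rx":0,"ry":0,"rz":0,"grip":1},{"dx":0,"dy":0,"dz":0,"rx":0,"ry":0,"rz":0,"grip":1},{"dx":0,"dy":0,"dz":0,"rx":0,"ry":0,"rz":0,"grip":1},{"dx":0,"dy":0,"dz":0,"rx":0,"ry":0,"rz":0,"grip":1},{"dx":0,"dy":0,"dz":0,"rx":0,"ry":0,"rz":0,"grip":1},{"dx":0,"dy":-15,"dz":0,"rx":0,"ry":0,"rz":0,"grip":1},{"dx":0,"dy":-35,"dz":0,"rx":0,"ry":0,"rz":0,"grip":1},{"dx":0,"dy":-40,"dz":-20,"rx":0,"ry":0,"rz":0,"grip":1},{"dx":0,"dy":-20,"dz":-40,"rx":0,"ry":0,"rz":0,"grip":1},{"dx":0,"dy":0,"dz":-30,"rx":0,"ry":0,"rz":0,"grip":1},{"dx":0,"dy":0,"dz":0,"rx":0,"ry":0,"rz":0,"grip":1},{"dx":0,"dy":0,"dz":0,"rx":0,"ry":0,"rz":0,"grip":1}]' 10
python3 - <<'E'
from st import *
o,M=show(); c=manip.capture("wrist"); cv2.imwrite("pics/w15.png",c["img"][...,::-1])
P,u,v=wrist_pts(c,o); q=c["img"][v,u].astype(int)
b=(q[:,0]>120)&(q[:,1]<70)&(np.hypot(P[:,0]-.46,P[:,1]-.382)<.02); print("btn z",b.sum(),np.median(P[b],0))
t=(abs(P[:,2]-.074)<.003)&(np.hypot(P[:,0]-.52,P[:,1]-.40)<.13); r=cv2.minAreaRect((P[t][:,:2]*1000).astype(np.float32)); print(t.sum(),r); print(cv2.boxPoints(r))
for n,z in dict(tray_grip=.042).items():
    for d in manip.landmark_of(n,"wrist")[:2]: print(n,d["confidence"],d["location"],wrist_at_z(c,o,d["location"],z))
for cam in ["scene","top"]:
    c=manip.capture(cam); cv2.imwrite(f"pics/{cam}15.png",c["img"][...,::-1])
    for n in ["petri","bottle","marker"]:
        for d in manip.landmark_of(n,cam)[:1]: print(cam,n,d["confidence"],at_z(c,d["location"],0))
E
```

```text
time: 30.4
eef_pos: [0.5251, 0.3172, 0.2016]
tool_rot: [-1.485, -0.618, 0.607]
force: [0.1, 0.5, 0.2]
finger_gap: 0.0003
30.4 eef [0.5251 0.3172 0.2016] xyaw 44.89 ydir [ 0.007  0.001 -1.   ] F [0.09 0.46 0.22] gap 0.0003 j [ 0.49  0.12  1.24 -0.    1.78 -0.29]
btn z 606 [0.46019909 0.38180834 0.09201225]
24874 ((520.5863037109375, 400.3115234375), (160.14364624023438, 160.75213623046875), 62.340003967285156)
[[412.22455 366.70294]
 [554.6056  292.078  ]
 [628.94806 433.9201 ]
 [486.56702 508.54504]]
tray_grip 0.72 [281.2, 153.3] [0.47380574 0.31278777 0.042     ]
scene petri 0.57 [0.44798068 0.03539329 0.        ]
scene bottle 0.84 [0.60071326 0.06552267 0.        ]
scene marker 0.8 [ 0.48285355 -0.36293855  0.        ]
top petri 0.77 [0.44385492 0.02532564 0.        ]
top bottle 0.45 [0.59435145 0.04642439 0.        ]
top marker 0.61 [ 0.48570434 -0.35804705  0.        ]
```

View pics/w15.png

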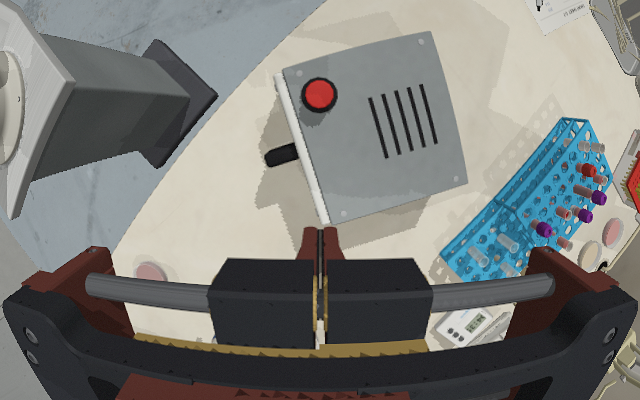

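View pics/scene15.png

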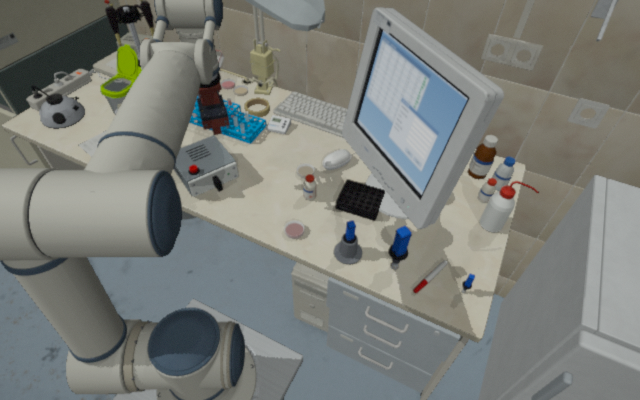

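The wrist view shows the tray panel flush at (300,150) and the button up at (319,95). In the scene view the tool stands at (349,240), and the dish, bottle and marker are where they began. I'm handing in.

```bash
python3 -c "
from cell import manip
print(manip.sign_off())"
```

```text
the job is handed in; nothing more can be done
None
```

The job is handed in, about 30 s into the 72 s allowed; the hand-in gave no verdict.

- **Tray:** I pulled it out to its hard stop and let go, and it stayed locked.
- **Deburring:** I ran the middle-sized tool's blade clockwise round the hole from the mark back to the mark. At my checks, radius was 16.7–19.4 mm, inside the task's 17–21 mm except at about 55°, where it dipped to 16.7. Contact was about 2.3–3.8 N from the change in the wrist's vertical force.
- **Tool:** It went back into its stand. A depth check from the wrist camera put the handle within about 0.5 mm of the middle, with its top at the seated height. I saw no tilt, but did not measure it separately.
- **Release:** I pressed the button with closed fingers and the tray ran home.

**Last checks:**
- **Tray and button:** The instrument's outline and the grip are within about 3 mm of the pre-pull fit, so the tray is home. The button top is back at 92 mm and the robot is clear.
- **Bystanders:** The dish, bottle and marker look unmoved in the pictures. The network's estimates of them differed from the start by up to about 15 mm. I put that down to detector scatter, because the two cameras also disagreed by up to about 20 mm, and I did not check further.

Two small hitches: the first move command was refused because its rows lacked some keys, and the hand tilted slightly on fast moves and had to be corrected.

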